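# Chuck the countersink and pack the fittings for the booth's sliding door

### The job

Get the kit ready for hanging the booth's sliding door: open the driver's chuck, stand the gold countersink in it fully home, and turn the sleeve until the jaws grip it tight. Pack every tub, tin, jar, can and box of fittings that is on the table upright into the long red tray, side by side in one row on its floor. Leave the other two countersinks in their stand and the diners' and the fitter's own things where they are.

Things in the scene. Friction and masses are not known exactly. Their poses are not given: they have to be found in the camera images.
- driver: slim blue in-line cordless driver standing nose up in a black charging dock (120 x 100 mm), fixed; origin under the dock's centre on the chuck's upright axis. A black three-jaw keyless chuck is on top. From the dock up it is 55 mm wide or less. A gripper can take the sleeve from above with the gold countersink standing in the chuck (fully home, it reaches 41 mm above the chuck face)
- chuck_seat (a point): floor of the chuck's bore, on the chuck's upright axis, 157 mm above the table; the foot of a countersink pushed fully home stands here
- chuck_nose (a point): centre of the chuck's upper face, 28 mm straight above chuck_seat, 185 mm above the table. The bore between the three steel jaws opens here; the jaws stand 2 mm proud of the face
- sleeve (a joint): black knurled chuck sleeve, 44 mm across, 40 mm tall, top at the chuck face (top 7 mm taper to 40 mm). 0 (shut) to 4 rad (open); counter-clockwise from above opens. Jaws touch a circle of radius 2.5 mm + 1.25 mm per rad: a 10 mm shank enters freely above 3 rad, is bitten at 2, tight by 1.3; farther does no harm. Takes 0.25 to 0.4 N m, stays where left. Starts at 0.3 to 1
- jaw1: one of the three steel chuck jaws, inside the sleeve, moved by the sleeve; its origin is 2 mm above the chuck bore's floor and moves outwards along the jaw's own x axis as the chuck opens
- jaw2: one of the three steel chuck jaws, inside the sleeve, moved by the sleeve; its origin is 2 mm above the chuck bore's floor and moves outwards along the jaw's own x axis as the chuck opens
- jaw3: one of the three steel chuck jaws, inside the sleeve, moved by the sleeve; its origin is 2 mm above the chuck bore's floor and moves outwards along the jaw's own x axis as the chuck opens
- csk_gold: gold-coloured countersink standing shank down in a hole of the wooden stand: shank 10 mm across, 43 mm long, foot chamfered; cutting head 21 mm across with a straight band to grip 48 to 60 mm above the foot, then a cone; 69 mm tall in all; origin at the centre of the shank's foot, z up the axis. 75 g. The one to be fitted; it may be in any of the three holes
- csk_steel: bright steel countersink standing shank down in a hole of the wooden stand: shank 10 mm across, 43 mm long, foot chamfered; cutting head 17 mm across with a straight band to grip 48 to 60 mm above the foot, then a cone; 67 mm tall in all; origin at the centre of the shank's foot, z up the axis. Stays in the stand
- csk_black: black countersink standing shank down in a hole of the wooden stand: shank 10 mm across, 43 mm long, foot chamfered; cutting head 24 mm across with a straight band to grip 48 to 60 mm above the foot, then a cone; 70 mm tall in all; origin at the centre of the shank's foot, z up the axis. Stays in the stand
- bit_stand: light wooden block 44 (x) x 120 (y) x 30 mm tall, fixed; three holes in a row along its y at -38, 0 and 38 mm, 22 mm deep, 12 mm wide; origin at the centre of its underside
- tray: long red plastic tray, fixed: outside 76 (x) x 274 (y) x 30 mm tall, walls and floor 4 mm, so 68 x 266 mm inside, open on top; origin at the centre of its underside, y along its length. It holds the fittings in a single row along y; any five fit if the oblong ones stand with their long side across the tray
- screw_tub: grey square tub with a blue lid, standing on the table: 46 x 46 mm, 66 mm tall, about 220 g, straight sides up to the top; origin at the centre of its underside, z up. It may be absent
- filler_tin: bright metal tin with a wood-coloured label, standing on the table: 52 mm in diameter, 64 mm tall, about 200 g, straight sides up to the top; origin at the centre of its underside, z up. It may be absent
- roller_box: brown cardboard box with a strip of white tape, standing on the table: 42 (x) x 60 (y) mm, 64 mm tall, about 180 g, straight sides up to the top; origin at the centre of its underside, z up. It may be absent
- glue_jar: white jar with a green cap, standing on the table: 48 mm in diameter, 64 mm tall, about 140 g, straight sides up to the top; origin at the centre of its underside, z up. It may be absent
- plug_tub: orange oblong tub with a grey lid, standing on the table: 44 (x) x 56 (y) mm, 62 mm tall, about 120 g, straight sides up to the top; origin at the centre of its underside, z up. It may be absent
- wax_can: yellow can with a black cap, standing on the table: 50 mm in diameter, 68 mm tall, about 160 g, straight sides up to the top; origin at the centre of its underside, z up. It may be absent
- spectacles: folded black spectacles, loose on the table, not part of the job: leave it where it is; origin at the centre of its underside
- specs_case: black spectacle case, 65 x 160 x 40 mm, loose on the table, not part of the job: leave it where it is; origin at the centre of its underside
- phone: black phone, 72 x 150 x 9 mm, loose on the table, not part of the job: leave it where it is; origin at the centre of its underside
- teacup: white teacup, 68 mm wide, 62 mm tall, loose on the table, not part of the job: leave it where it is; origin at the centre of its underside
- tape_measure: yellow tape measure, 70 x 36 x 66 mm, loose on the table, not part of the job: leave it where it is; origin at the centre of its underside
There are look-alikes about, which are no part of the job. What is shaped like the filler_tin but purple is not meant.

How it is judged (in metres and radians):
On the way, in this order (a step that is already met when the one before it is completed fails the run):
1. the chuck is opened far enough to take the shank (value of joint sleeve above 2.05 rad), for 0.1 s.
2. the gold countersink stands in the open chuck, shank down on the bore's floor (horizontal distance between csk_gold and chuck_seat below 0.007 m and distance between csk_gold and chuck_seat below 0.008 m and angle between csk_gold's own z axis and vertical below 0.3 rad), for 0.2 s.
3. the sleeve is turned until all three jaws press on the shank (value of joint sleeve below 1.75 rad and contact force between each of jaw1, jaw2, jaw3 and csk_gold above 4 N), for 0.2 s.
At the end, for the whole second after the job is handed in: Gold countersink fully home in the chuck (4.5 mm; 2.5 mm off axis; 0.07 rad from upright), sleeve below 1.75 rad, each jaw pressing on it over 4 N; every fitting present at rest on the tray's floor (4 mm), upright within 0.1 rad, within 16 mm of the tray's long centre line (all of step 3 and horizontal distance between csk_gold and chuck_seat below 0.0025 m and distance between csk_gold and chuck_seat below 0.0045 m and angle between csk_gold's own z axis and vertical below 0.07 rad and y of screw_tub in the frame of tray between -0.116 and 0.116 m and x of screw_tub in the frame of tray between -0.016 and 0.016 m and z of each of screw_tub, filler_tin, roller_box, glue_jar, plug_tub, wax_can in the frame of tray below 0.008 m and angle between each of screw_tub, filler_tin, roller_box, glue_jar, plug_tub, wax_can's own z axis and vertical below 0.1 rad and linear speed of each of screw_tub, filler_tin, roller_box, glue_jar, plug_tub, wax_can below 0.02 m/s and y of filler_tin in the frame of tray between -0.116 and 0.116 m and x of filler_tin in the frame of tray between -0.016 and 0.016 m and y of roller_box in the frame of tray between -0.116 and 0.116 m and x of roller_box in the frame of tray between -0.016 and 0.016 m and y of glue_jar in the frame of tray between -0.116 and 0.116 m and x of glue_jar in the frame of tray between -0.016 and 0.016 m and y of plug_tub in the frame of tray between -0.116 and 0.116 m and x of plug_tub in the frame of tray between -0.016 and 0.016 m and y of wax_can in the frame of tray between -0.116 and 0.116 m and x of wax_can in the frame of tray between -0.016 and 0.016 m); the robot touches nothing.
It fails at once if one of the other two countersinks is taken from the stand (moved more than 15 mm) (distance of any of csk_steel, csk_black from where it was at the start of the episode above 0.015 m).
It fails at once if spectacles, their case, phone, teacup or tape measure are pushed aside (more than 30 mm) (distance of any of spectacles, specs_case, phone, teacup, tape_measure from where it was at the start of the episode above 0.03 m).
Of screw_tub, filler_tin, roller_box, glue_jar, plug_tub, wax_can only 4 to 5 are there at a start; the rules pass over those that are not, and their reading is None.
At some moment in a run one of screw_tub, filler_tin, roller_box, glue_jar, plug_tub, wax_can may be knocked a few centimetres aside while the robot is not near it.
It also fails if it takes over 192 s, if anything falls off the work surface, if the arm or the gripper's body presses on something with over 40 N, if the wrist force passes 120 N, or if a joint passes its speed limit or range.

### The arm

A 6-joint arm with a two-finger parallel gripper is mounted at the origin on the work surface. World frame = base frame: x ahead of the robot, y to its left, z up, the work surface at z = 0. Lengths are in mm, angles in rad, forces in N, time in s.
With the tool pointing down it reaches from about 400 to 925 mm from the base axis. Payload 12.5 kg.
Tool frame: the origin (TCP) lies at the very end of the fingers, on their centre line; the grasp point (between the pads) lies behind it (env.grip_depth is the z of the grasp point in the tool frame, in mm); z points along the fingers, y is the line along which they close (so a half turn about z gives the same grasp; the last joint's range is limited). The gripper opens to 95 mm and grips with 3 to 60 N. Pads are 20 mm wide; open, the fingers measure 119 mm over their backs; the gripper's body (75 mm by 180 mm) begins 59 mm behind the grasp point.
Start: joints at [-1.293, 0.491, 1.559, -0, 1.092, -0.106], TCP at [234.053, -579.539, 214.661] pointing down, gripper open.
Joint ranges: [-3.1, 3.1], [-0.84, 2.19], [0.05, 2.79], [-1.13, 4.28], [0.06, 2.93], [-2.69, 2.69]. Speed limits (rad/s): [2.22, 2.22, 2.79, 3.14, 3.14, 3.14].

### API

Orientations are given as [roll, pitch, yaw] about the fixed x, y, z axes, in that order (R = Rz(yaw) Ry(pitch) Rx(roll)).
In Python, from cell import env, optics gives the robot as it stands.
- The arm moves only by the tool step_arm, never from a script. Its argument "moves" is a list of rows, each an object of numbers: "tx", "ty", "tz": the shift along the tool's x, y, z in mm; "roll": the turn about the tool's z in rad. In form: [{"tx": .., "ty": .., "tz": .., "roll": ..}, ...]. A call has 1 to 12 rows; each row is the pose to reach, as a shift and turn from the pose commanded when the call began, along the tool's axes at that moment; what a row does not reach only later rows make up. A row lasts 1/12 s, in which the tool goes at most 41.7 mm and 7.16 degrees, less where a joint would pass 70% of its speed; a pose out of reach is approached as far as the arm can. A call with a gripper value outside its range is refused whole. "grip" is the finger opening in mm, from 0 to 95.1, set as the call begins (left out, the last holds). The fingers move at their own pace and stop on an object; the grip force is fixed at half the most. Time passes only in rows, so rows that repeat a pose let the fingers close. It gives the time, the measured TCP pose, the force, the opening and the grip force at its end, in the units of the state.
- env.state(): the state, without advancing time (a new reading comes with each control period).
- optics.read_camera(name): name is "side" or "top" or "wrist"; returns a dict with "pixels" (420x560x3 uint8, blue, green, red), "mtx" (3x3 intrinsics, pixels), "dist" ([k1, k2, p1, p2, k3] as OpenCV has them; the pictures are not rectified), "view" (4x4, takes a point from world to camera coordinates). Camera axes: x right, y down, z forward; pixel columns grow to the right and rows downward; lengths in mm; the calibration is good to about 2 mm. A picture is of the moment at which its call begins. There is no depth.
- env.job_done(): hands the job in; it is judged then, once.
The state is a dict: "t": time; "joints": joint angles; "qvel": joint speeds; "tau": joint torques, N m; "eef_pos": TCP position; "tcp_rot": TCP orientation; "ft_force": force on the tool from outside, world axes, zero at the start; "moment": the same for the moment, N m; "opening": opening from 0.0 (shut) to 1.0 (fully open); "grip_force": force on a finger pad.
Only numpy, scipy, OpenCV 4.12 (cv2) and the standard library are available. Lean on these libraries where they do the work, as an engineer would, in place of code of your own. Each camera call takes 0.05 s, during which the arm holds its last target. There are 200 camera calls.

## Working session

There is one attempt and no reset: what is moved stays moved. The work goes in short steps, Python scripts to look and compute and a tool call to move; the robot and the scene stay as the last step left them, time stands still between calls to the robot, and variables do not carry over. Pictures are saved under pics/ and viewed, at most 14 in all, crops included, and the job is handed in when it is done.

Besides the shell and the picture viewer there is one more tool, called as name(argument=value, ...) on one line, values as JSON. step_arm: Moves the arm, as the interface text tells. Its arguments: {"type":"object","properties":{"moves":{"type":"array"},"grip":{"type":"number"}},"required":["moves"]}

```bash
mkdir -p pics
cat > h.py <<'E'
import numpy as np, cv2
from cell import env, optics
from scipy.spatial.transform import Rotation as R
def cam(n):
    c=optics.read_camera(n); return {k:np.array(c[k]) for k in c}
def ray(c,u,v):
    p=cv2.undistortPoints(np.array([[[u,v]]],float),c['mtx'].astype(float),c['dist'].astype(float))[0,0]
    V=c['view']; Rm=V[:3,:3]; o=-Rm.T@V[:3,3]; d=Rm.T@np.array([p[0],p[1],1]); return o,d
def atz(c,u,v,z):
    o,d=ray(c,u,v); return (o+d*(z-o[2])/d[2])[:2].round(1)
def proj(c,P):
    V=c['view']; return cv2.projectPoints(np.array(P,float).reshape(-1,1,3),cv2.Rodrigues(V[:3,:3])[0],V[:3,3],c['mtx'].astype(float),c['dist'].astype(float))[0][:,0]
def save(n,c): np.savez(n,**{k:v for k,v in c.items()})
def load(n): return dict(np.load(n+'.npz'))
E
python3 - <<'E'
from h import *
for n in ['top','side','wrist']:
    c=cam(n); save(n,c); V=c['view']; print(n,(-V[:3,:3].T@V[:3,3]).round(),c['mtx'][0,0])
    cv2.imwrite(f'pics/{n}0.png',c['pixels'] if n=='wrist' else cv2.resize(c['pixels'],(800,600),interpolation=cv2.INTER_CUBIC))
s=env.state(); print(s, env.grip_depth)
E
```

```text
top [ 240.  -46. 1522.] 529.3979191285011
side [  57.  820. 1134.] 537.9924164102891
wrist [ 300. -553.  384.] 295.8158657590251
{'t': 0.15, 'joints': array([-1.29261631e+00,  4.91410594e-01,  1.55927590e+00, -3.13019888e-06,
        1.09167542e+00, -1.05597491e-01]), 'qvel': array([-0.00113322, -0.0020194 , -0.0007555 , -0.00032617, -0.0011876 ,
       -0.00112489]), 'tau': array([ 2.91007520e-03, -6.12896919e+01, -2.58276808e+01,  6.92258310e-02,
        4.73101716e-02, -8.52684775e-05]), 'eef_pos': array([ 233.9955117 , -579.37802165,  214.21406585]), 'tcp_rot': array([-3.14082739e+00, -7.83194656e-05,  3.83778924e-01]), 'ft_force': array([-0.08108836,  0.03057489,  0.50711903]), 'moment': array([-0.02014443,  0.0212543 , -0.01557466]), 'grip_force': 0.0, 'opening': 0.9984778582516793} -18.8
```

View pics/top0.png

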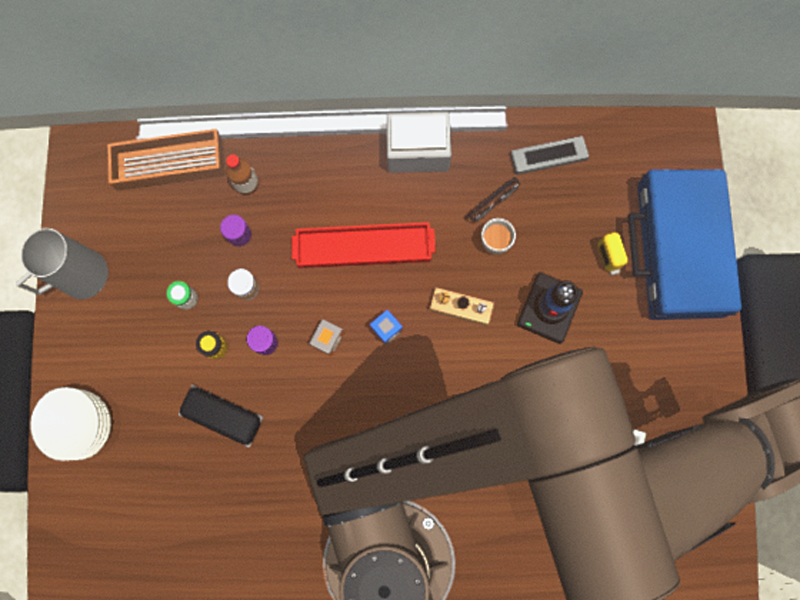

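View pics/side0.png

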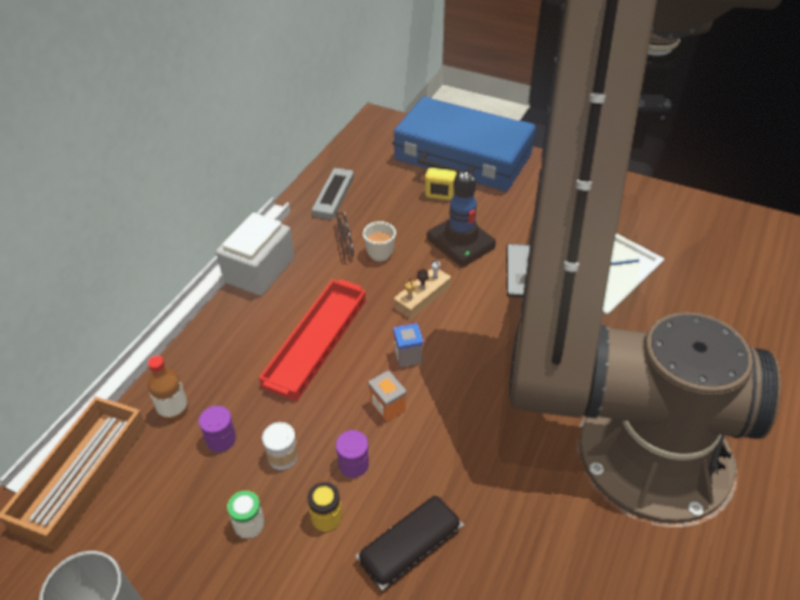

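Top view (800×600): screw_tub blue lid (386,325), plug_tub (326,336), filler_tin (242,283), glue_jar (180,293), wax_can (210,343), tray (363,245), stand (462,304), driver (563,292). Look-alikes: purple tins at (236,230) and (262,340), and the red-capped bottle at (240,175). Golden countersink candidates: stand holes at (444,297), (463,302) and (481,308). I'll check those in a close crop.

Run:
```python
from h import *
c=load('top')['pixels']; s=load('side')['pixels']
a=cv2.resize(c[140:270,110:270],None,fx=3.0,fy=3.0,interpolation=cv2.INTER_CUBIC)[:300]
a=cv2.resize(c[150:255,110:310],(800,420),interpolation=cv2.INTER_CUBIC)
b=cv2.resize(c[185:245,290:410],(360,180),interpolation=cv2.INTER_CUBIC)
d=cv2.resize(s[115:220,270:360],(210,180)) 
s2=cv2.resize(s[175:225,265:325],(216,180),interpolation=cv2.INTER_CUBIC)
row=np.zeros((180,800,3),np.uint8); row[:,:360]=b; row[:,365:581]=s2; row[:,585:795]=d
cv2.imwrite('pics/c1.png',np.vstack([a,row]))
```

```text
(no output)
```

View pics/c1.png

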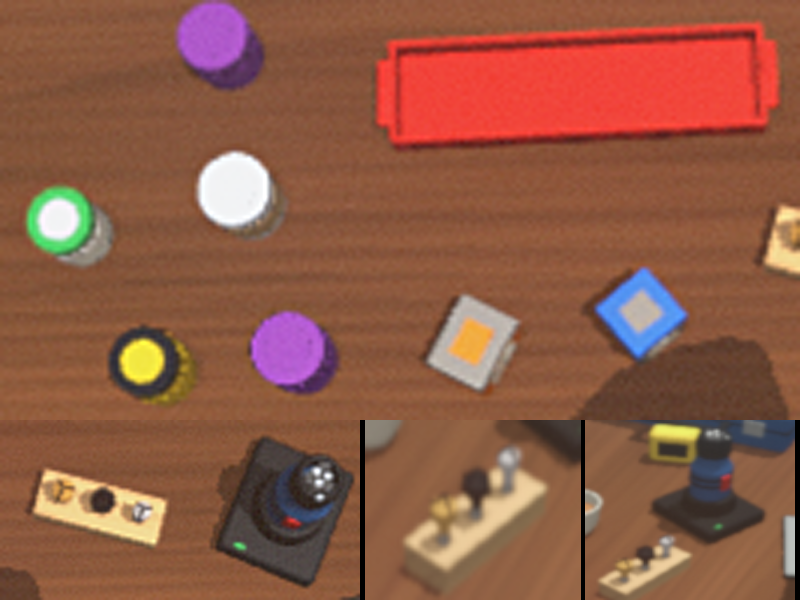

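Run:
```python
from h import *
c=load('top')
f=lambda x,y,s,ox,oy:((x+.5)/s-.5+ox,(y+.5)/s-.5+oy)
A=lambda x,y,z:atz(c,*f(x,y,4,110,150),z)
B=lambda x,y,z:atz(c,*f(x,y-420,3,290,185),z)
for n,p in dict(wax=(143,362,68),glue=(60,220,64),fill=(235,190,64),plug=(472,343,62),screw=(641,313,66),pur1=(214,38,64),pur2=(290,348,64)).items(): print(n,A(*p))
print('tray',[A(*p,30) for p in [(388,40),(760,26),(768,130),(394,146)]])
print('plugcorners',[A(*p,62) for p in [(464,296),(519,322),(483,388),(427,360)]])
print('screwcorners',[A(*p,66) for p in [(642,269),(686,315),(640,358),(596,312)]])
print('stand',[B(*p,30) for p in [(43,470),(167,495),(158,544),(33,517)]])
print('gold',B(61,490,70),'blk',B(103,500,70),'st',B(139,513,70))
print('chuck',B(320,479,185)); print('dock',[B(*p,10) for p in [(265,437),(352,480),(305,584),(218,546)]])
s=load('side')
# side: driver chuck top from 800x600 view (465,179)
print('side chuck',atz(s,*f(465,178,800/560,0,0),185),'side gold',atz(s,*f(410,288,800/560,0,0),70))
```

```text
wax [438.8 344.1]
glue [542.9 408.3]
fill [561.3 281.2]
plug [448.1 112.5]
screw [465.8  -6. ]
pur1 [674.1 298.8]
pur2 [447.1 240.3]
tray [array([678.5, 177. ]), array([681.6, -96.2]), array([603.1, -99.6]), array([598.3, 172.2])]
plugcorners [array([481.4, 117.9]), array([462.1,  79.4]), array([416.3, 105. ]), array([436.8, 144.1])]
screwcorners [array([496.8,  -7.3]), array([463.6, -37.3]), array([434.2,  -4.7]), array([467.2,  25.3])]
stand [array([ 546.2, -104.7]), array([ 518.8, -222.7]), array([ 471.6, -211.9]), array([500.7, -93.7])]
gold [ 518.5 -119.2] blk [ 508.1 -158. ] st [ 495. -191.]
chuck [ 500.7 -337.6]
dock [array([ 577.9, -324.1]), array([ 533. , -407.5]), array([ 432. , -354.9]), array([ 471.3, -272.2])]
side chuck [ 496.3 -333.6] side gold [ 510. -111.]
```

```bash
cat >> h.py <<'E'
def plan(wps,start=None):
    s=env.state(); p=np.array(start[:3] if start else s['eef_pos']); y=start[3] if start else s['tcp_rot'][2]
    for w in wps:
        d=np.array(w[:3])-p; c,sn=np.cos(y),np.sin(y)
        print('->',w,'tx %.1f ty %.1f tz %.1f roll %.3f'%(c*d[0]+sn*d[1], sn*d[0]-c*d[1], -d[2], y-w[3])); p=np.array(w[:3],float); y=w[3]
E
python3 - <<'E'
from h import *
plan([[234,-579.4,330,.384],[500,-337,300,-1.2]])
E
```

```text
-> [234, -579.4, 330, 0.384] tx -0.0 ty 0.0 tz -115.8 roll -0.000
-> [500, -337, 300, -1.2] tx 337.4 ty -125.1 tz 30.0 roll 1.584
```

step_arm(moves=[{"tz": -40}, {"tz": -80}, {"tz": -115.5}, {"tx": 36, "ty": -13, "tz": -113, "roll": 0.122}, {"tx": 74, "ty": -27, "tz": -110, "roll": 0.244}, {"tx": 112, "ty": -41, "tz": -107, "roll": 0.366}, {"tx": 150, "ty": -55, "tz": -103, "roll": 0.488}, {"tx": 187, "ty": -69, "tz": -100, "roll": 0.61}, {"tx": 225, "ty": -83, "tz": -96, "roll": 0.732}, {"tx": 262, "ty": -97, "tz": -92, "roll": 0.854}, {"tx": 300, "ty": -111, "tz": -88, "roll": 0.976}, {"tx": 337.4, "ty": -125, "tz": -85.8, "roll": 1.098}])

```text
validation failed for argument at $.mo...
```

step_arm(moves=[{"roll": 0.12}, {"roll": 0.24}, {"roll": 0.36}, {"roll": 0.486}, {"roll": 0.486}, {"roll": 0.486}])

```text
validation failed for argument at $.mo...
```

Run:
```python
from h import *
s=env.state(); print(s['eef_pos'],s['tcp_rot'],s['joints'])
c=cam('wrist'); save('w1',c); print(proj(c,[[500,-337,185],[518,-119,77]]))
cv2.imwrite('pics/w1.png',cv2.resize(c['pixels'],(800,600),interpolation=cv2.INTER_CUBIC))
```

```text
[ 233.9955117  -579.37802165  214.21406585] [-3.14082739e+00 -7.83194656e-05  3.83778924e-01] [-1.29261631e+00  4.91410594e-01  1.55927590e+00 -3.13019888e-06
  1.09167542e+00 -1.05597491e-01]
[[ -63.97837007 -624.45590231]
 [-253.88440347 -501.26276297]]
```

View pics/w1.png

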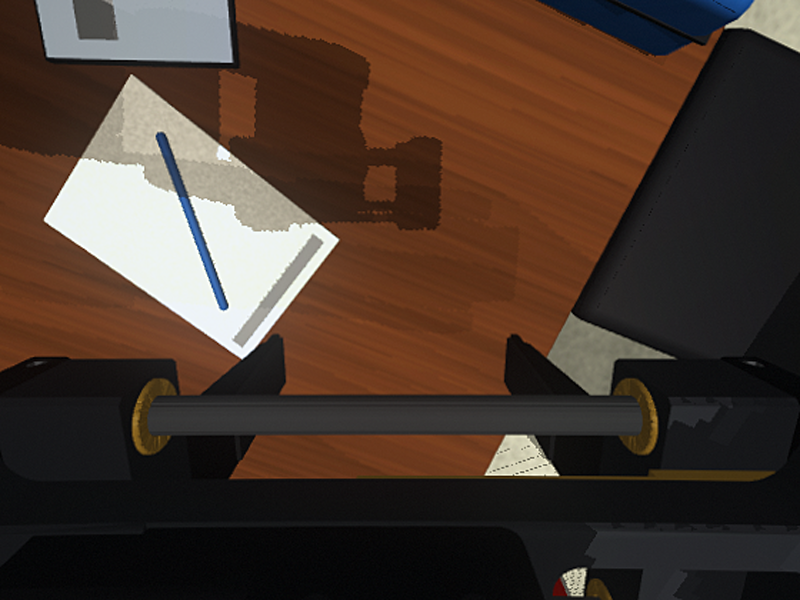

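The picture shows only the note pad and papers, since the moves were refused. I'll resend with all four keys in each row.

step_arm(moves=[{"tx": 0, "ty": 0, "tz": -40, "roll": 0}, {"tx": 0, "ty": 0, "tz": -80, "roll": 0}, {"tx": 0, "ty": 0, "tz": -115.5, "roll": 0}, {"tx": 36, "ty": -13, "tz": -113, "roll": 0.12}, {"tx": 74, "ty": -27, "tz": -110, "roll": 0.24}, {"tx": 112, "ty": -41, "tz": -107, "roll": 0.36}, {"tx": 150, "ty": -55, "tz": -103, "roll": 0.48}, {"tx": 187, "ty": -69, "tz": -100, "roll": 0.6}, {"tx": 225, "ty": -83, "tz": -96, "roll": 0.72}, {"tx": 262, "ty": -97, "tz": -92, "roll": 0.84}, {"tx": 300, "ty": -111, "tz": -88, "roll": 0.96}, {"tx": 337.4, "ty": -125, "tz": -85.8, "roll": 1.08}])

```text
t: 1.2
eef_pos: [496.3, -340.3, 300.5]
tcp_rot: [3.142, 0.0, -0.685]
ft_force: [0.5, 0.1, -0.1]
opening: 1.0
grip_force: 0.0
```

step_arm(moves=[{"tx": 0, "ty": 0, "tz": 0, "roll": 0.12}, {"tx": 0, "ty": 0, "tz": 0, "roll": 0.24}, {"tx": 0, "ty": 0, "tz": 0, "roll": 0.36}, {"tx": 0, "ty": 0, "tz": 0, "roll": 0.5}, {"tx": 0, "ty": 0, "tz": 0, "roll": 0.5}, {"tx": 0, "ty": 0, "tz": 0, "roll": 0.5}])

```text
t: 1.7
eef_pos: [495.2, -341.8, 300.7]
tcp_rot: [3.141, 0.0, -1.177]
ft_force: [0.0, -0.3, -0.5]
opening: 0.999
grip_force: 0.0
```

Run:
```python
from h import *
s=env.state(); print(s['t'],s['eef_pos'],s['tcp_rot'],s['joints'])
c=cam('wrist'); save('w1',c); print(proj(c,[[500,-337,185],[518,-119,77]])/.7)
cv2.imwrite('pics/w2.png',cv2.resize(c['pixels'],(800,600),interpolation=cv2.INTER_CUBIC))
```

```text
1.7 [ 495.17649824 -341.83056369  300.70638656] [ 3.14147297e+00  2.10249953e-04 -1.17704388e+00] [-7.13936602e-01  3.85305980e-01  1.49940851e+00 -1.38305622e-05
  1.25711973e+00  2.03390786e+00]
[[385.12963066 298.70412923]
 [293.51340753 450.82744268]]
```

View pics/w2.png

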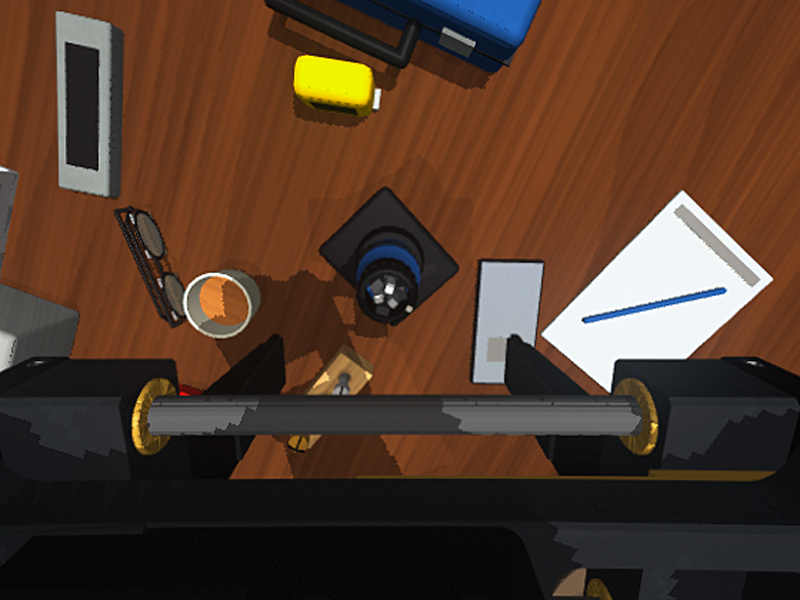

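The wrist view shows the chuck face at about (389,291), with a light mark on the sleeve edge at (408,310). The tape measure, cup and stand are clear of it.

Run:
```python
from h import *
c=load('w1'); print(atz(c,389*.7,291*.7,187),atz(c,389*.7,293*.7,185)); print(atz(c,408*.7,310*.7,180))
cv2.imwrite('pics/w2c.png',cv2.resize(c['pixels'][170:240,230:320],(720,560),interpolation=cv2.INTER_CUBIC))
# wrist cam pose in tool frame
s=env.state(); V=c['view']; o=-V[:3,:3].T@V[:3,3]; y=s['tcp_rot'][2]; print(o-s['eef_pos'], V[:3,:3])
```

```text
[ 499.8 -343.6] [ 499.1 -341.8]
[ 481.3 -334.3]
[ 27.56108207 -66.03985615 170.27348075] [[-9.23518364e-01 -3.83553536e-01  7.18489622e-04]
 [-3.70841266e-01  8.93384974e-01  2.53653392e-01]
 [-9.79315435e-02  2.33987120e-01 -9.67294909e-01]]
```

View pics/w2c.png

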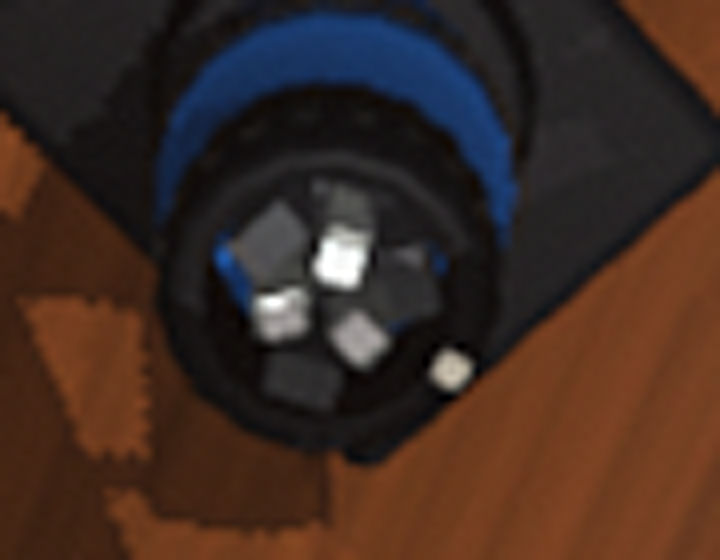

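Run:
```python
from h import *
c=load('w1'); print(atz(c,230+328/8-.5,170+304/8-.5,187),atz(c,230+330/8-.5,170+300/8-.5,185))
print('mark',atz(c,230+452/8-.5,170+370/8-.5,183))
plan([[499.5,-339.5,300,-1.3],[499.5,-339.5,154,-1.3]])
```

```text
[ 499.9 -339.3] [ 499.7 -339.4]
mark [ 481.9 -336.4]
-> [499.5, -339.5, 300, -1.3] tx -0.5 ty -4.9 tz 0.8 roll 0.124
-> [499.5, -339.5, 154, -1.3] tx 0.0 ty -0.0 tz 146.0 roll 0.000
```

step_arm(moves=[{"tx": -0.5, "ty": -5, "tz": 0, "roll": 0.12}, {"tx": -0.5, "ty": -5, "tz": 30, "roll": 0.124}, {"tx": -0.5, "ty": -5, "tz": 60, "roll": 0.124}, {"tx": -0.5, "ty": -5, "tz": 90, "roll": 0.124}, {"tx": -0.5, "ty": -5, "tz": 115, "roll": 0.124}, {"tx": -0.5, "ty": -5, "tz": 135, "roll": 0.124}, {"tx": -0.5, "ty": -5, "tz": 146.5, "roll": 0.124}, {"tx": -0.5, "ty": -5, "tz": 146.5, "roll": 0.124}, {"tx": -0.5, "ty": -5, "tz": 146.5, "roll": 0.124}])

```text
t: 2.5
eef_pos: [499.8, -339.8, 154.7]
tcp_rot: [3.142, -0.0, -1.302]
ft_force: [0.2, 0.4, 0.2]
opening: 0.998
grip_force: 0.0
```

step_arm(moves=[{"tx": 0, "ty": 0, "tz": 0, "roll": 0}, {"tx": 0, "ty": 0, "tz": 0, "roll": 0}, {"tx": 0, "ty": 0, "tz": 0, "roll": 0}, {"tx": 0, "ty": 0, "tz": 0, "roll": 0}, {"tx": 0, "ty": 0, "tz": 0, "roll": 0}, {"tx": 0, "ty": 0, "tz": 0, "roll": 0}], grip=38)

```text
t: 3.0
eef_pos: [499.7, -339.6, 154.7]
tcp_rot: [-3.141, -0.0, -1.303]
ft_force: [-0.6, -0.1, -0.4]
opening: 0.635
grip_force: 0.0
```

step_arm(moves=[{"tx": 0, "ty": 0, "tz": 0, "roll": 0}, {"tx": 0, "ty": 0, "tz": 0, "roll": 0}, {"tx": 0, "ty": 0, "tz": 0, "roll": 0}, {"tx": 0, "ty": 0, "tz": 0, "roll": 0}, {"tx": 0, "ty": 0, "tz": 0, "roll": 0}, {"tx": 0, "ty": 0, "tz": 0, "roll": 0}], grip=20)

```text
t: 3.5
eef_pos: [500.0, -339.5, 154.4]
tcp_rot: [-3.141, -0.0, -1.303]
ft_force: [5.0, 2.1, -0.1]
opening: 0.458
grip_force: 30.0
```

step_arm(moves=[{"tx": 0, "ty": 0, "tz": 0, "roll": -0.1}, {"tx": 0, "ty": 0, "tz": 0, "roll": -0.2}, {"tx": 0, "ty": 0, "tz": 0, "roll": -0.3}, {"tx": 0, "ty": 0, "tz": 0, "roll": -0.4}, {"tx": 0, "ty": 0, "tz": 0, "roll": -0.4}])

```text
t: 3.92
eef_pos: [500.3, -339.3, 154.4]
tcp_rot: [-3.141, -0.001, -0.897]
ft_force: [6.3, 3.2, -1.2]
opening: 0.457
grip_force: 30.0
```

```bash
python3 -c "
from h import *
s=env.state();print(s['moment'],s['tcp_rot'],s['joints'],s['opening'],s['grip_force'])"
```

```text
[ 0.57542498 -1.09998322  0.26211934] [-3.14059838e+00 -7.73788728e-04 -8.97442427e-01] [-7.05560621e-01  5.26194667e-01  1.67753658e+00  1.02820148e-03
  9.36912454e-01  1.76206916e+00] 0.4571136786905605 29.99910336751782
```

step_arm(moves=[{"tx": 0, "ty": 0, "tz": 0, "roll": -0.12}, {"tx": 0, "ty": 0, "tz": 0, "roll": -0.24}, {"tx": 0, "ty": 0, "tz": 0, "roll": -0.36}, {"tx": 0, "ty": 0, "tz": 0, "roll": -0.48}, {"tx": 0, "ty": 0, "tz": 0, "roll": -0.6}, {"tx": 0, "ty": 0, "tz": 0, "roll": -0.72}, {"tx": 0, "ty": 0, "tz": 0, "roll": -0.84}, {"tx": 0, "ty": 0, "tz": 0, "roll": -0.96}, {"tx": 0, "ty": 0, "tz": 0, "roll": -1.08}, {"tx": 0, "ty": 0, "tz": 0, "roll": -1.2}, {"tx": 0, "ty": 0, "tz": 0, "roll": -1.3}, {"tx": 0, "ty": 0, "tz": 0, "roll": -1.4}])

```text
t: 4.92
eef_pos: [500.5, -338.3, 154.4]
tcp_rot: [-3.141, -0.002, 0.501]
ft_force: [8.0, 8.7, 0.2]
opening: 0.457
grip_force: 30.0
```

step_arm(moves=[{"tx": 0, "ty": 0, "tz": 0, "roll": -0.12}, {"tx": 0, "ty": 0, "tz": 0, "roll": -0.24}, {"tx": 0, "ty": 0, "tz": 0, "roll": -0.36}, {"tx": 0, "ty": 0, "tz": 0, "roll": -0.48}, {"tx": 0, "ty": 0, "tz": 0, "roll": -0.6}, {"tx": 0, "ty": 0, "tz": 0, "roll": -0.72}, {"tx": 0, "ty": 0, "tz": 0, "roll": -0.84}, {"tx": 0, "ty": 0, "tz": 0, "roll": -0.96}, {"tx": 0, "ty": 0, "tz": 0, "roll": -1.08}, {"tx": 0, "ty": 0, "tz": 0, "roll": -1.2}, {"tx": 0, "ty": 0, "tz": 0, "roll": -1.3}, {"tx": 0, "ty": 0, "tz": 0, "roll": -1.4}])

```text
t: 5.92
eef_pos: [499.6, -337.8, 154.4]
tcp_rot: [3.141, -0.003, 1.901]
ft_force: [1.6, 9.8, 3.5]
opening: 0.459
grip_force: 30.0
```

```bash
python3 -c "
from h import *
s=env.state();print(s['moment'],s['tcp_rot'],s['joints'],s['opening'],s['ft_force'])
y=s['tcp_rot'][2]; plan([[500,-339.5,154,y],[500,-339.5,300,y],[518,-119,230,1.3]])"
```

```text
[ 1.82661995 -0.59674349 -0.26211551] [ 3.14128449e+00 -2.98645017e-03  1.90094763e+00] [-0.70494196  0.52551007  1.67896791  0.00221659  0.93952663 -1.03640313] 0.4589243968942345 [1.5967863  9.78461742 3.53557504]
-> [500, -339.5, 154, np.float64(1.900947629348788)] tx -1.7 ty -0.1 tz 0.4 roll 0.000
-> [500, -339.5, 300, np.float64(1.900947629348788)] tx 0.0 ty 0.0 tz -146.0 roll 0.000
-> [518, -119, 230, 1.3] tx 202.8 ty 88.5 tz 70.0 roll 0.601
```

step_arm(moves=[{"tx": 0, "ty": 0, "tz": 0, "roll": 0}, {"tx": 0, "ty": 0, "tz": 0, "roll": 0}, {"tx": 0, "ty": 0, "tz": 0, "roll": 0}, {"tx": 0, "ty": 0, "tz": 0, "roll": 0}, {"tx": 0, "ty": 0, "tz": 0, "roll": 0}], grip=95)

```text
t: 6.33
eef_pos: [499.5, -339.8, 154.3]
tcp_rot: [-3.141, 0.0, 1.896]
ft_force: [0.1, 1.0, -0.5]
opening: 0.75
grip_force: 0.0
```

step_arm(moves=[{"tx": 0, "ty": 0, "tz": -30, "roll": 0}, {"tx": 0, "ty": 0, "tz": -60, "roll": 0}, {"tx": -20, "ty": 0, "tz": -90, "roll": 0}, {"tx": -50, "ty": 0, "tz": -120, "roll": 0}, {"tx": -80, "ty": 0, "tz": -140, "roll": 0}, {"tx": -100, "ty": 0, "tz": -140, "roll": 0}, {"tx": -100, "ty": 0, "tz": -140, "roll": 0}, {"tx": -100, "ty": 0, "tz": -140, "roll": 0}])

```text
t: 7.0
eef_pos: [531.3, -434.8, 293.5]
tcp_rot: [-3.141, -0.001, 1.895]
ft_force: [0.4, 0.7, -0.3]
opening: 0.998
grip_force: 0.0
```

Run:
```python
from h import *
c=cam('wrist'); save('w3',c); q=proj(c,[[500,-338,187]])[0]; print(q,env.state()['eef_pos'])
u,v=(q-[45,35]).astype(int); print(u,v)
cv2.imwrite('pics/w3.png',cv2.resize(c['pixels'][v:v+70,u:u+90],(720,560),interpolation=cv2.INTER_CUBIC))
```

```text
[277.50806376  95.48973453] [ 531.25117144 -433.98656157  293.490059  ]
232 60
```

View pics/w3.png

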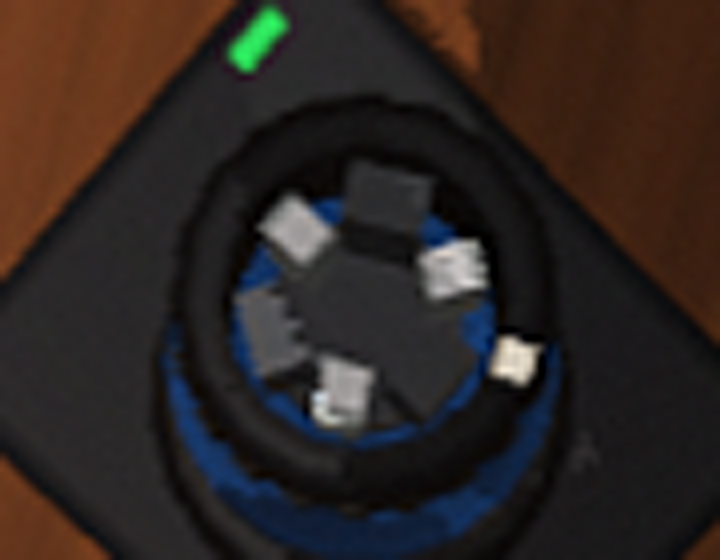

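The jaws stand wide open. Their centroid is at about (366,294) in the crop, and the mark is at (515,360).

Run:
```python
from h import *
c=load('w3'); f=lambda x,y,z:atz(c,232+(x+.5)/8-.5,60+(y+.5)/8-.5,z)
print(f(366,294,187),f(369,289,183),'mark',f(515,360,183))
plan([[531.5,-434.5,293.5,1.895],[440,-140,293.5,1.4],[500,-130,230,0.1]])
s=env.state();print(s['joints'])
```

```text
[ 500.1 -338.7] [ 500.1 -337.7] mark [ 517.9 -339.5]
-> [531.5, -434.5, 293.5, 1.895] tx -0.6 ty 0.1 tz -0.0 roll 0.001
-> [440, -140, 293.5, 1.4] tx 308.3 ty 7.1 tz -0.0 roll 0.495
-> [500, -130, 230, 0.1] tx 20.1 ty 57.4 tz 63.5 roll 1.300
[-7.81187383e-01  5.24964066e-01  1.28471793e+00  7.17682696e-06
  1.33343364e+00 -1.10607929e+00]
```

Run:
```python
from h import *
plan([[504,-177,230,1.336]])
```

```text
-> [504, -177, 230, 1.336] tx 252.2 ty 56.2 tz 63.5 roll 0.560
```

step_arm(moves=[{"tx": 30, "ty": 6, "tz": 0, "roll": 0.08}, {"tx": 68, "ty": 14, "tz": 0, "roll": 0.16}, {"tx": 106, "ty": 23, "tz": 0, "roll": 0.24}, {"tx": 144, "ty": 32, "tz": 5, "roll": 0.32}, {"tx": 180, "ty": 40, "tz": 20, "roll": 0.4}, {"tx": 216, "ty": 48, "tz": 40, "roll": 0.48}, {"tx": 252, "ty": 56, "tz": 60, "roll": 0.56}, {"tx": 252, "ty": 56, "tz": 63, "roll": 0.56}, {"tx": 252, "ty": 56, "tz": 63, "roll": 0.56}, {"tx": 252, "ty": 56, "tz": 63, "roll": 0.56}])

```text
t: 7.88
eef_pos: [504.1, -177.3, 231.7]
tcp_rot: [3.141, 0.0, 1.338]
ft_force: [0.6, -0.4, 0.7]
opening: 0.994
grip_force: 0.0
```

Run:
```python
from h import *
c=cam('wrist'); save('w4',c); q=proj(c,[[518,-119,75],[508,-158,75]]); print(q,env.state()['eef_pos'],env.state()['tcp_rot'])
u,v=(q.mean(0)-[80,60]).astype(int); v=max(v,0); print(u,v)
cv2.imwrite('pics/w4.png',cv2.resize(c['pixels'][v:v+120,u:u+160],(800,600),interpolation=cv2.INTER_CUBIC))
```

```text
[[275.91442674 142.49751474]
 [275.24830188 179.62733438]] [ 504.30315742 -177.96104449  231.93892727] [3.14061415e+00 4.37952347e-04 1.33738225e+00]
195 101
```

View pics/w4.png

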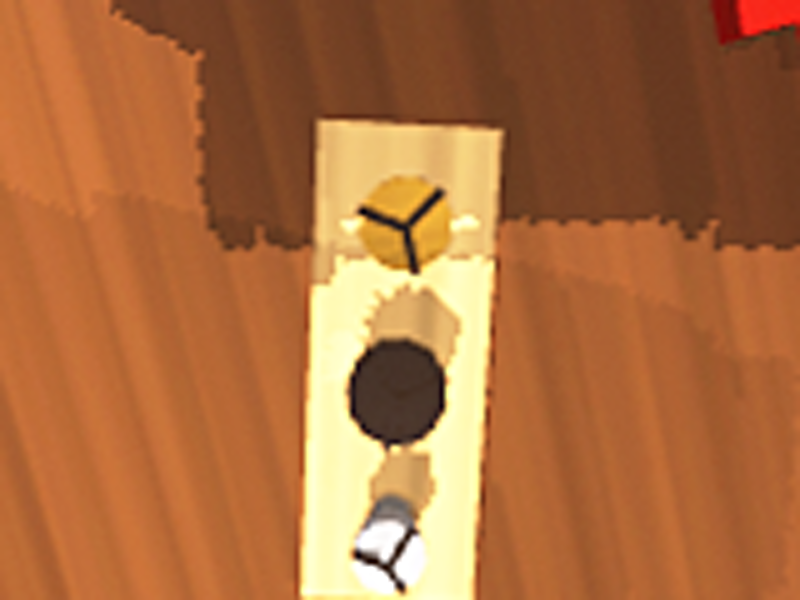

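Gold countersink is in the far hole at (405,223) in the crop, with black at (397,392) and steel at (390,557). That confirms the choice.

Run:
```python
from h import *
c=load('w4'); f=lambda x,y,z:atz(c,195+(x+.5)/5-.5,101+(y+.5)/5-.5,z)
g=f(406,223,68); print(g,f(405,226,77),'blk',f(397,392,68),'st',f(390,557,66))
print([f(*p,30) for p in [(316,120),(504,128),(300,600),(475,600)]])
plan([[g[0],g[1],231,1.336],[g[0],g[1],45,1.336]])
```

```text
[ 517.2 -122. ] [ 516.9 -122.2] blk [ 506.5 -158. ] st [ 495.8 -196. ]
[array([501.2, -95. ]), array([ 545. , -107.3]), array([ 467.4, -211.3]), array([ 512.1, -221.9])]
-> [np.float64(517.2), np.float64(-122.0), 231, 1.336] tx 57.4 ty -0.4 tz 0.9 roll 0.001
-> [np.float64(517.2), np.float64(-122.0), 45, 1.336] tx 0.0 ty 0.0 tz 186.0 roll 0.000
```

step_arm(moves=[{"tx": 30, "ty": 0, "tz": 10, "roll": 0.046}, {"tx": 57.5, "ty": -0.5, "tz": 30, "roll": 0.046}, {"tx": 57.5, "ty": -0.5, "tz": 65, "roll": 0.046}, {"tx": 57.5, "ty": -0.5, "tz": 100, "roll": 0.046}, {"tx": 57.5, "ty": -0.5, "tz": 130, "roll": 0.046}, {"tx": 57.5, "ty": -0.5, "tz": 160, "roll": 0.046}, {"tx": 57.5, "ty": -0.5, "tz": 180, "roll": 0.046}, {"tx": 57.5, "ty": -0.5, "tz": 188, "roll": 0.046}, {"tx": 57.5, "ty": -0.5, "tz": 188, "roll": 0.046}, {"tx": 57.5, "ty": -0.5, "tz": 188, "roll": 0.046}], grip=45)

```text
t: 8.77
eef_pos: [517.5, -122.3, 44.0]
tcp_rot: [3.141, 0.0, 1.29]
ft_force: [-0.0, -0.4, -0.0]
opening: 0.476
grip_force: 0.0
```

step_arm(moves=[{"tx": 0, "ty": 0, "tz": 0, "roll": 0}, {"tx": 0, "ty": 0, "tz": 0, "roll": 0}, {"tx": 0, "ty": 0, "tz": 0, "roll": 0}, {"tx": 0, "ty": 0, "tz": 0, "roll": 0}, {"tx": 0, "ty": 0, "tz": 0, "roll": 0}, {"tx": 0, "ty": 0, "tz": 0, "roll": 0}, {"tx": 0, "ty": 0, "tz": 0, "roll": 0}, {"tx": 0, "ty": 0, "tz": 0, "roll": 0}, {"tx": 0, "ty": 0, "tz": 0, "roll": 0}], grip=10)

```text
t: 9.52
eef_pos: [517.3, -121.6, 43.9]
tcp_rot: [3.141, 0.0, 1.291]
ft_force: [-1.1, -0.3, 7.3]
opening: 0.211
grip_force: 30.0
```

Run:
```python
from h import *
s=env.state(); print(s['eef_pos'],s['tcp_rot'],s['opening']*95,s['ft_force'])
p=s['eef_pos']; y=1.29
plan([[*p[:2],270,y],[500.1,-338.6,270,y],[500.1,-338.6,193,y]])
```

```text
[ 517.28307886 -121.64175536   43.88495951] [3.14050477e+00 1.68548567e-04 1.29063745e+00] 20.06471853501029 [-1.10331461 -0.31417839  7.3091469 ]
-> [np.float64(517.2830788606036), np.float64(-121.64175535856627), 270, 1.29] tx 0.0 ty 0.0 tz -226.1 roll 0.001
-> [500.1, -338.6, 270, 1.29] tx -213.2 ty 43.6 tz -0.0 roll 0.000
-> [500.1, -338.6, 193, 1.29] tx 0.0 ty 0.0 tz 77.0 roll 0.000
```

step_arm(moves=[{"tx": 0, "ty": 0, "tz": -25, "roll": 0}, {"tx": 0, "ty": 0, "tz": -60, "roll": 0}, {"tx": 0, "ty": 0, "tz": -100, "roll": 0}, {"tx": 0, "ty": 0, "tz": -140, "roll": 0}, {"tx": 0, "ty": 0, "tz": -180, "roll": 0}, {"tx": -20, "ty": 4, "tz": -210, "roll": 0}, {"tx": -55, "ty": 11, "tz": -226, "roll": 0}, {"tx": -95, "ty": 19, "tz": -226, "roll": 0}, {"tx": -135, "ty": 27, "tz": -226, "roll": 0}, {"tx": -170, "ty": 35, "tz": -226, "roll": 0}, {"tx": -200, "ty": 41, "tz": -226, "roll": 0}, {"tx": -213, "ty": 43.5, "tz": -226, "roll": 0}])

```text
t: 10.52
eef_pos: [499.0, -341.6, 268.8]
tcp_rot: [-3.141, 0.0, 1.288]
ft_force: [-0.1, 1.0, -0.9]
opening: 0.211
grip_force: 30.0
```

step_arm(moves=[{"tx": 0, "ty": 0, "tz": 0, "roll": 0}, {"tx": 0, "ty": 0, "tz": 0, "roll": 0}, {"tx": 0, "ty": 0, "tz": 0, "roll": 0}, {"tx": 0, "ty": 0, "tz": 0, "roll": 0}])

```text
t: 10.85
eef_pos: [500.1, -336.8, 269.5]
tcp_rot: [3.142, -0.0, 1.292]
ft_force: [0.2, 0.2, -0.9]
opening: 0.209
grip_force: 30.0
```

Run:
```python
from h import *
s=env.state(); print(s['eef_pos'],s['tcp_rot'],s['opening']*95,s['ft_force'])
plan([[500.1,-338.6,235,1.29],[500.1,-338.6,193,1.29]])
c=cam('wrist'); save('w5',c); q=proj(c,[[500,-338.6,234]])[0]; print(q);
```

```text
[ 500.08942143 -336.82938224  269.524789  ] [ 3.14157503e+00 -1.05561234e-04  1.29194657e+00] 19.851191519798096 [ 0.15637662  0.21181775 -0.86803058]
-> [500.1, -338.6, 235, 1.29] tx -1.7 ty 0.5 tz 34.5 roll 0.002
-> [500.1, -338.6, 193, 1.29] tx 0.0 ty 0.0 tz 42.0 roll 0.000
[276.24873176 234.22551668]
```

step_arm(moves=[{"tx": 0, "ty": 0, "tz": 15, "roll": 0}, {"tx": 0, "ty": 0, "tz": 30, "roll": 0}, {"tx": 0, "ty": 0, "tz": 30, "roll": 0}, {"tx": 0, "ty": 0, "tz": 30, "roll": 0}, {"tx": 0, "ty": 0, "tz": 30, "roll": 0}])

```text
t: 11.32
eef_pos: [500.2, -338.0, 240.3]
tcp_rot: [3.141, 0.0, 1.291]
ft_force: [0.2, -1.0, -0.0]
opening: 0.207
grip_force: 30.0
```

Run:
```python
from h import *
s=env.state(); print(s['eef_pos'],s['tcp_rot'],s['ft_force'])
plan([[500.1,-338.6,235,1.29],[500.1,-338.6,193,1.29]])
c=cam('wrist'); save('w5',c)
cv2.imwrite('pics/w5.png',cv2.resize(c['pixels'][150:300,180:380],(800,600),interpolation=cv2.INTER_CUBIC))
```

```text
[ 500.23486322 -338.0114741   240.25426243] [3.14068206e+00 4.07603400e-04 1.29110115e+00] [ 0.22351259 -1.00925603 -0.01967567]
-> [500.1, -338.6, 235, 1.29] tx -0.6 ty 0.0 tz 5.3 roll 0.001
-> [500.1, -338.6, 193, 1.29] tx 0.0 ty 0.0 tz 42.0 roll 0.000
```

View pics/w5.png

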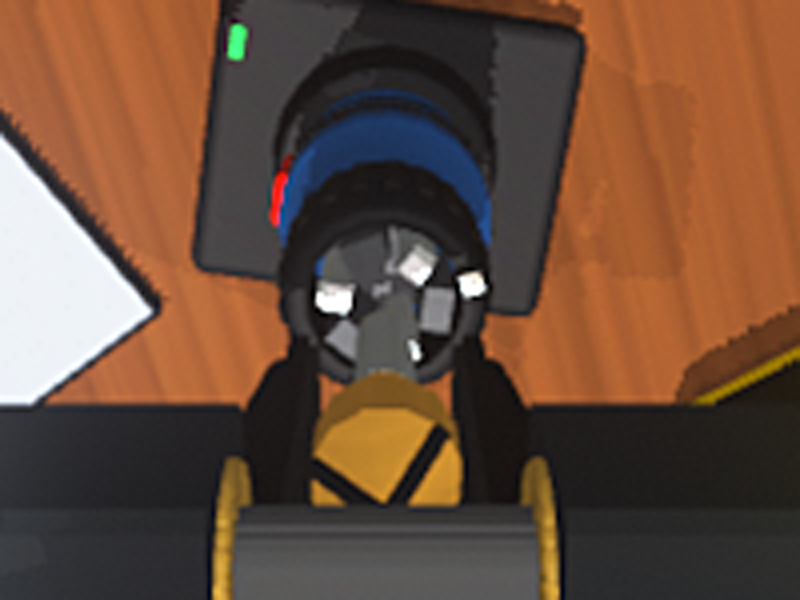

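step_arm(moves=[{"tx": -0.5, "ty": 0, "tz": 6, "roll": 0}, {"tx": -0.5, "ty": 0, "tz": 12, "roll": 0}, {"tx": -0.5, "ty": 0, "tz": 18, "roll": 0}, {"tx": -0.5, "ty": 0, "tz": 24, "roll": 0}, {"tx": -0.5, "ty": 0, "tz": 24, "roll": 0}, {"tx": -0.5, "ty": 0, "tz": 24, "roll": 0}])

```text
t: 11.87
eef_pos: [499.6, -338.7, 214.8]
tcp_rot: [-3.141, -0.0, 1.29]
ft_force: [-0.3, 0.6, -0.1]
opening: 0.21
grip_force: 30.0
```

```bash
python3 -c "
from h import *
s=env.state();print(s['eef_pos'],s['ft_force'],s['moment'],s['opening'])"
```

```text
[ 499.57677574 -338.71273709  214.84366785] [-0.31421923  0.57512471 -0.05869881] [-0.01790645 -0.11251023 -0.0262005 ] 0.20964830363711362
```

step_arm(moves=[{"tx": 0, "ty": 0, "tz": 6, "roll": 0}, {"tx": 0, "ty": 0, "tz": 12, "roll": 0}, {"tx": 0, "ty": 0, "tz": 17, "roll": 0}, {"tx": 0, "ty": 0, "tz": 20, "roll": 0}, {"tx": 0, "ty": 0, "tz": 21.5, "roll": 0}, {"tx": 0, "ty": 0, "tz": 21.5, "roll": 0}, {"tx": 0, "ty": 0, "tz": 21.5, "roll": 0}])

```text
t: 12.45
eef_pos: [499.7, -338.8, 193.9]
tcp_rot: [3.141, 0.0, 1.29]
ft_force: [0.5, -0.5, -0.7]
opening: 0.208
grip_force: 30.0
```

step_arm(moves=[{"tx": 0, "ty": 0, "tz": 1, "roll": 0}, {"tx": 0, "ty": 0, "tz": 2, "roll": 0}, {"tx": 0, "ty": 0, "tz": 2, "roll": 0}, {"tx": 0, "ty": 0, "tz": 2, "roll": 0}])

```text
t: 12.78
eef_pos: [500.0, -339.1, 192.9]
tcp_rot: [3.14, 0.001, 1.291]
ft_force: [-0.6, 0.4, 6.4]
opening: 0.209
grip_force: 30.0
```

step_arm(moves=[{"tx": 0, "ty": 0, "tz": -1, "roll": 0}, {"tx": 0, "ty": 0, "tz": -1, "roll": 0}, {"tx": 0, "ty": 0, "tz": -1, "roll": 0}, {"tx": 0, "ty": 0, "tz": -1, "roll": 0}, {"tx": 0, "ty": 0, "tz": -1, "roll": 0}, {"tx": 0, "ty": 0, "tz": -1, "roll": 0}, {"tx": 0, "ty": 0, "tz": -1, "roll": 0}, {"tx": 0, "ty": 0, "tz": -1, "roll": 0}, {"tx": 0, "ty": 0, "tz": -1, "roll": 0}, {"tx": 0, "ty": 0, "tz": -1, "roll": 0}, {"tx": 0, "ty": 0, "tz": -1, "roll": 0}], grip=95)

```text
t: 13.7
eef_pos: [499.7, -338.7, 192.9]
tcp_rot: [3.142, 0.0, 1.29]
ft_force: [-0.4, -0.4, 0.5]
opening: 0.927
grip_force: 0.0
```

```bash
python3 -c "
from h import *
s=env.state();print(s['eef_pos'],s['opening'],s['joints'][5])
plan([[500.2,-338.4,154.5,1.9]])"
```

```text
[ 499.6799201  -338.74857612  192.851229  ] 0.926770597660291 -0.4247770568959756
-> [500.2, -338.4, 154.5, 1.9] tx 0.5 ty 0.4 tz 38.4 roll -0.610
```

step_arm(moves=[{"tx": 0.5, "ty": 0.4, "tz": 8, "roll": -0.12}, {"tx": 0.5, "ty": 0.4, "tz": 18, "roll": -0.24}, {"tx": 0.5, "ty": 0.4, "tz": 28, "roll": -0.36}, {"tx": 0.5, "ty": 0.4, "tz": 35, "roll": -0.48}, {"tx": 0.5, "ty": 0.4, "tz": 38, "roll": -0.61}, {"tx": 0.5, "ty": 0.4, "tz": 38, "roll": -0.61}], grip=60)

```text
t: 14.2
eef_pos: [499.9, -338.2, 154.1]
tcp_rot: [-3.141, -0.001, 1.906]
ft_force: [-0.3, -0.2, -0.3]
opening: 0.649
grip_force: 0.0
```

step_arm(moves=[{"tx": 0, "ty": 0, "tz": 0, "roll": 0}, {"tx": 0, "ty": 0, "tz": 0, "roll": 0}, {"tx": 0, "ty": 0, "tz": 0, "roll": 0}, {"tx": 0, "ty": 0, "tz": 0, "roll": 0}, {"tx": 0, "ty": 0, "tz": 0, "roll": 0}, {"tx": 0, "ty": 0, "tz": 0, "roll": 0}], grip=20)

```text
t: 14.7
eef_pos: [500.0, -338.6, 155.2]
tcp_rot: [-3.141, 0.0, 1.9]
ft_force: [-4.7, -0.4, 3.6]
opening: 0.456
grip_force: 30.0
```

step_arm(moves=[{"tx": 0, "ty": 0, "tz": 0, "roll": 0.12}, {"tx": 0, "ty": 0, "tz": 0, "roll": 0.24}, {"tx": 0, "ty": 0, "tz": 0, "roll": 0.36}, {"tx": 0, "ty": 0, "tz": 0, "roll": 0.48}, {"tx": 0, "ty": 0, "tz": 0, "roll": 0.6}, {"tx": 0, "ty": 0, "tz": 0, "roll": 0.72}, {"tx": 0, "ty": 0, "tz": 0, "roll": 0.84}, {"tx": 0, "ty": 0, "tz": 0, "roll": 0.96}, {"tx": 0, "ty": 0, "tz": 0, "roll": 1.08}, {"tx": 0, "ty": 0, "tz": 0, "roll": 1.2}, {"tx": 0, "ty": 0, "tz": 0, "roll": 1.3}, {"tx": 0, "ty": 0, "tz": 0, "roll": 1.4}])

```text
t: 15.7
eef_pos: [499.9, -338.6, 155.2]
tcp_rot: [3.141, 0.001, 0.495]
ft_force: [-5.6, -2.2, 4.2]
opening: 0.458
grip_force: 30.0
```

```bash
python3 -c "
from h import *
s=env.state();print(s['eef_pos'],s['moment'],s['opening'],s['joints'][5])"
```

```text
[ 499.89383289 -338.58317377  155.21137247] [-0.28923186  0.86184575  0.2820718 ] 0.45774521525743256 0.37153804146908964
```

step_arm(moves=[{"tx": 0, "ty": 0, "tz": 0, "roll": 0.1}, {"tx": 0, "ty": 0, "tz": 0, "roll": 0.2}, {"tx": 0, "ty": 0, "tz": 0, "roll": 0.3}, {"tx": 0, "ty": 0, "tz": 0, "roll": 0.4}, {"tx": 0, "ty": 0, "tz": 0, "roll": 0.5}, {"tx": 0, "ty": 0, "tz": 0, "roll": 0.6}, {"tx": 0, "ty": 0, "tz": 0, "roll": 0.7}, {"tx": 0, "ty": 0, "tz": 0, "roll": 0.8}, {"tx": 0, "ty": 0, "tz": 0, "roll": 0.9}, {"tx": 0, "ty": 0, "tz": 0, "roll": 0.9}])

```text
t: 16.53
eef_pos: [499.9, -338.5, 155.2]
tcp_rot: [3.141, 0.0, -0.406]
ft_force: [-5.6, -1.0, 4.3]
opening: 0.459
grip_force: 30.0
```

step_arm(moves=[{"tx": 0, "ty": 0, "tz": 0, "roll": 0.1}, {"tx": 0, "ty": 0, "tz": 0, "roll": 0.2}, {"tx": 0, "ty": 0, "tz": 0, "roll": 0.3}, {"tx": 0, "ty": 0, "tz": 0, "roll": 0.4}, {"tx": 0, "ty": 0, "tz": 0, "roll": 0.5}, {"tx": 0, "ty": 0, "tz": 0, "roll": 0.5}])

```text
t: 17.03
eef_pos: [499.9, -338.5, 155.2]
tcp_rot: [3.141, -0.0, -0.906]
ft_force: [-5.0, 0.6, 5.6]
opening: 0.46
grip_force: 30.0
```

```bash
python3 -c "
from h import *
s=env.state();print(s['eef_pos'],s['tcp_rot'],s['moment'],s['opening'],s['joints'][5])"
```

```text
[ 499.88454782 -338.49664955  155.23359232] [ 3.14093888e+00 -6.68732044e-05 -9.05883386e-01] [-0.12043235  0.95293004 -0.01416615] 0.4601324182062515 1.7728529497898364
```

step_arm(moves=[{"tx": 0, "ty": 0, "tz": 0, "roll": 0.1}, {"tx": 0, "ty": 0, "tz": 0, "roll": 0.2}, {"tx": 0, "ty": 0, "tz": 0, "roll": 0.3}, {"tx": 0, "ty": 0, "tz": 0, "roll": 0.4}, {"tx": 0, "ty": 0, "tz": 0, "roll": 0.5}, {"tx": 0, "ty": 0, "tz": 0, "roll": 0.6}, {"tx": 0, "ty": 0, "tz": 0, "roll": 0.6}])

```text
t: 17.62
eef_pos: [499.9, -338.4, 155.2]
tcp_rot: [3.141, -0.0, -1.504]
ft_force: [-5.3, -0.5, 6.2]
opening: 0.458
grip_force: 30.0
```

step_arm(moves=[{"tx": 0, "ty": 0, "tz": 0, "roll": 0}, {"tx": 0, "ty": 0, "tz": 0, "roll": 0}, {"tx": 0, "ty": 0, "tz": 0, "roll": 0}, {"tx": 0, "ty": 0, "tz": 0, "roll": 0}, {"tx": 0, "ty": 0, "tz": 0, "roll": 0}, {"tx": 0, "ty": 0, "tz": -30, "roll": 0}, {"tx": 0, "ty": 0, "tz": -60, "roll": 0}, {"tx": 0, "ty": 0, "tz": -90, "roll": 0}, {"tx": 0, "ty": 0, "tz": -120, "roll": 0}, {"tx": 0, "ty": 0, "tz": -150, "roll": 0}, {"tx": 0, "ty": 0, "tz": -150, "roll": 0}, {"tx": 0, "ty": 0, "tz": -150, "roll": 0}], grip=95)

```text
t: 18.62
eef_pos: [500.5, -338.5, 306.2]
tcp_rot: [-3.139, -0.002, -1.499]
ft_force: [0.7, 0.3, -0.3]
opening: 0.999
grip_force: 0.0
```

Run:
```python
from h import *
s=env.state(); print(s['eef_pos'],s['tcp_rot'],s['joints'])
c=cam('wrist'); save('w6',c); u,v=(proj(c,[[500,-338.6,200]])[0]-[60,50]).astype(int); print(u,v)
a=cv2.resize(c['pixels'][v:v+100,u:u+120],(480,400),interpolation=cv2.INTER_CUBIC)
t=cam('top'); save('t2',t); si=cam('side'); save('s2',si)
b=cv2.resize(t['pixels'][140:260,100:310],(800,457//1),interpolation=cv2.INTER_CUBIC)
d=si['pixels']; d=cv2.resize(d[110:190,270:376],(318,240),interpolation=cv2.INTER_CUBIC)
o=np.zeros((600,800,3),np.uint8); o[:400,:480]=a; o[:240,480:798]=d
t=cv2.resize(t['pixels'][140:260,100:310],(350,200),interpolation=cv2.INTER_CUBIC); o[400:,:350]=t
cv2.imwrite('pics/w6.png',o)
```

```text
[ 500.53769349 -338.52085499  306.23937679] [-3.13929850e+00 -2.17753506e-03 -1.49913074e+00] [-7.03951167e-01  3.84108443e-01  1.48669778e+00  5.39995099e-05
  1.26762381e+00  2.36595736e+00]
216 159
```

View pics/w6.png

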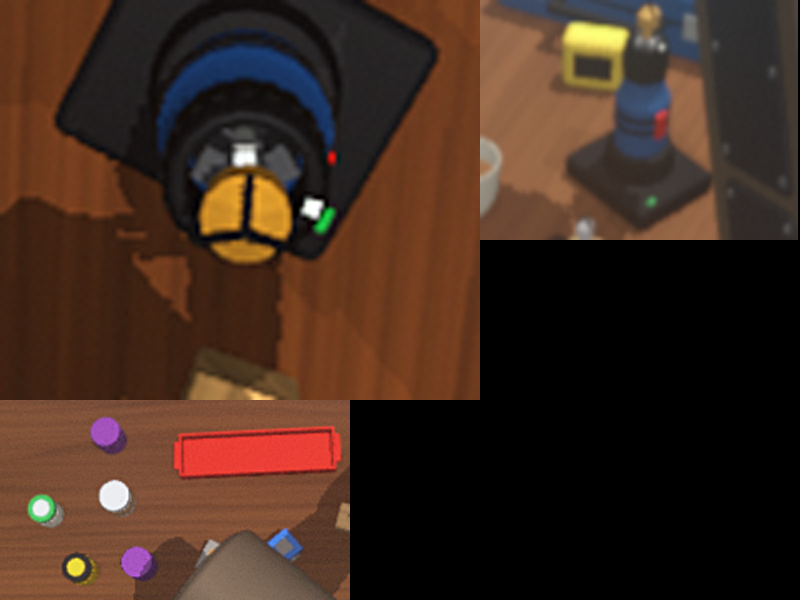

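Run:
```python
from h import *
c=load('w6'); f=lambda x,y,z:atz(c,216+(x+.5)/4-.5,159+(y+.5)/4-.5,z)
m=f(313,208,183); print('mark',m,np.degrees(np.arctan2(m[1]+338.6,m[0]-500)), 'head',f(246,217,217))
t=load('t2')
s=env.state(); print(proj(load('top'),[[465,-6,66]]))
plan([[500.5,-338.5,306,-1.5],[480,-90,306,0.2],[400,-20,306,0.2]])
```

```text
mark [ 482.2 -333.9] 165.20891510128868 head [ 499.9 -339.5]
[[269.88123524 228.15241519]]
-> [500.5, -338.5, 306, -1.5] tx 0.5 ty -0.6 tz -2.5 roll 0.001
-> [480, -90, 306, 0.2] tx -249.3 ty 2.9 tz -0.0 roll -1.700
-> [400, -20, 306, 0.2] tx -64.5 ty -84.5 tz -0.0 roll 0.000
```

step_arm(moves=[{"tx": -20, "ty": 1.5, "tz": 0, "roll": -0.12}, {"tx": -50, "ty": 3, "tz": 0, "roll": -0.24}, {"tx": -80, "ty": 5, "tz": 0, "roll": -0.36}, {"tx": -110, "ty": 7, "tz": 0, "roll": -0.48}, {"tx": -140, "ty": 9, "tz": 0, "roll": -0.6}, {"tx": -170, "ty": 11, "tz": 0, "roll": -0.72}, {"tx": -200, "ty": 13, "tz": 0, "roll": -0.84}, {"tx": -230, "ty": 15, "tz": 0, "roll": -0.96}, {"tx": -260, "ty": 17, "tz": 0, "roll": -1.08}, {"tx": -285, "ty": 19, "tz": 0, "roll": -1.2}, {"tx": -305, "ty": 20, "tz": 0, "roll": -1.32}, {"tx": -320, "ty": 21, "tz": 0, "roll": -1.44}])

```text
t: 19.77
eef_pos: [455.7, -19.0, 303.8]
tcp_rot: [-3.141, 0.002, -0.052]
ft_force: [0.1, 0.5, -0.3]
opening: 0.997
grip_force: 0.0
```

step_arm(moves=[{"tx": 0, "ty": 0, "tz": 0, "roll": -0.12}, {"tx": 0, "ty": 0, "tz": 0, "roll": -0.24}, {"tx": 0, "ty": 0, "tz": 0, "roll": -0.36}, {"tx": 0, "ty": 0, "tz": 0, "roll": -0.48}, {"tx": 0, "ty": 0, "tz": 0, "roll": -0.6}, {"tx": 0, "ty": 0, "tz": 0, "roll": -0.72}, {"tx": 0, "ty": 0, "tz": 0, "roll": -0.84}, {"tx": 0, "ty": 0, "tz": 0, "roll": -0.96}, {"tx": 0, "ty": 0, "tz": 0, "roll": -1.08}, {"tx": 0, "ty": 0, "tz": 0, "roll": -1.2}, {"tx": 0, "ty": 0, "tz": 0, "roll": -1.32}, {"tx": 0, "ty": 0, "tz": 0, "roll": -1.44}])

```text
t: 20.77
eef_pos: [456.1, -20.6, 303.7]
tcp_rot: [-3.139, 0.0, 1.387]
ft_force: [-0.6, -0.1, -0.5]
opening: 1.0
grip_force: 0.0
```

step_arm(moves=[{"tx": 0, "ty": 0, "tz": 0, "roll": -0.12}, {"tx": 0, "ty": 0, "tz": 0, "roll": -0.19}, {"tx": 0, "ty": 0, "tz": 0, "roll": -0.19}, {"tx": 0, "ty": 0, "tz": 0, "roll": -0.19}])

```text
t: 21.1
eef_pos: [456.2, -20.6, 304.0]
tcp_rot: [-3.14, -0.0, 1.568]
ft_force: [-0.1, -0.0, -0.6]
opening: 1.003
grip_force: 0.0
```

Run:
```python
from h import *
s=env.state(); print(s['t'],s['eef_pos'],s['tcp_rot'],s['joints'][5])
c=cam('wrist'); save('w7',c)
cv2.imwrite('pics/w7.png',cv2.resize(c['pixels'],(800,600),interpolation=cv2.INTER_CUBIC))
```

```text
21.1 [456.23722554 -20.63868028 304.03269175] [-3.14008323e+00 -2.25357789e-04  1.56795847e+00] -0.18710761784117289
```

View pics/w7.png

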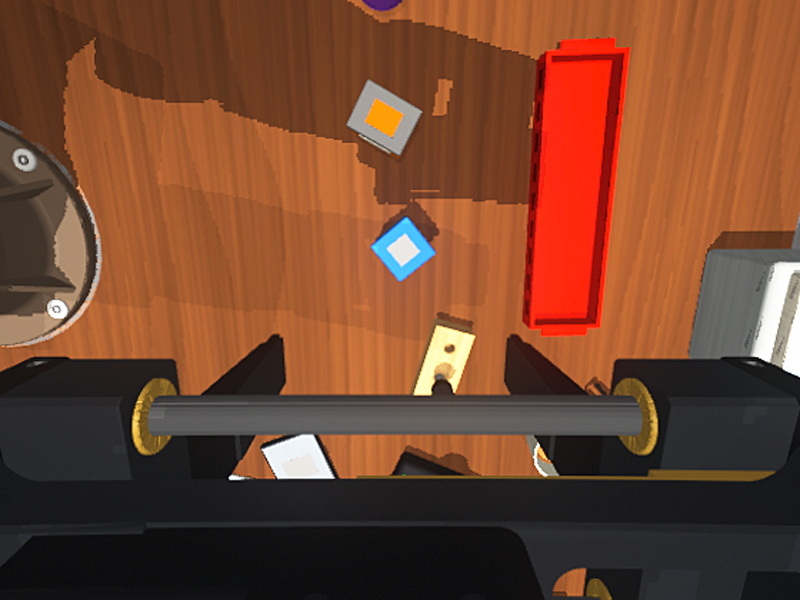

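The view shows the screw_tub lid corners (406,217), (435,248), (402,281) and (372,247). The plug_tub lid corners are (369,80), (422,111), (399,155) and (347,122). The tray rim corners are (546,54), (629,48), (600,326) and (524,326).

Run:
```python
from h import *
c=load('w7'); f=lambda p,z:atz(c,(p[0]+.5)*.7-.5,(p[1]+.5)*.7-.5,z)
S=np.array([f(p,66) for p in [(406,217),(435,248),(402,281),(372,247)]]);print('screw',S.mean(0),f((403,249.5),66),S)
P=np.array([f(p,62) for p in [(369,80),(422,111),(399,155),(347,122)]]);print('plug',P.mean(0),f((383,117.5),62),P)
T=np.array([f(p,30) for p in [(546,54),(629,48),(600,326),(524,326)]]);print('tray',T.mean(0),T)
for A in (S,P,T): print([ (np.round(np.linalg.norm(A[(i+1)%4]-A[i]),1),np.round(np.degrees(np.arctan2(*(A[(i+1)%4]-A[i])[::-1])),1)) for i in range(4)])
```

```text
screw [464.85  -5.6 ] [464.2  -6.5] [[466.9  24.4]
 [495.1  -5.1]
 [463.2 -37.7]
 [434.2  -4. ]]
plug [447.1   112.325] [445.9 112.3] [[433.8 142.8]
 [481.  117.6]
 [460.3  80.3]
 [413.3 108.6]]
tray [637.925  38.15 ] [[598.  170.9]
 [674.1 174.8]
 [681.3 -96.6]
 [598.3 -96.5]]
[(np.float64(40.8), np.float64(-46.3)), (np.float64(45.6), np.float64(-134.4)), (np.float64(44.5), np.float64(130.7)), (np.float64(43.3), np.float64(41.0))]
[(np.float64(53.5), np.float64(-28.1)), (np.float64(42.7), np.float64(-119.0)), (np.float64(54.9), np.float64(148.9)), (np.float64(39.9), np.float64(59.1))]
[(np.float64(76.2), np.float64(2.9)), (np.float64(271.5), np.float64(-88.5)), (np.float64(83.0), np.float64(179.9)), (np.float64(267.4), np.float64(90.1))]
```

Run:
```python
from h import *
plan([[464.6,-6,120,2.31],[464.6,-6,34,2.31],[464.6,-6,130,2.31],[640.5,-68.8,130,1.585],[640.5,-68.8,39,1.585],[640.5,-68.8,130,1.585],[446.6,112.3,130,1.06],[446.6,112.3,34,1.06],[446.6,112.3,130,1.06],[639.8,-18.8,130,1.585]])
```

```text
-> [464.6, -6, 120, 2.31] tx 14.7 ty 8.2 tz 184.2 roll -0.742
-> [464.6, -6, 34, 2.31] tx 0.0 ty 0.0 tz 86.0 roll 0.000
-> [464.6, -6, 130, 2.31] tx 0.0 ty 0.0 tz -96.0 roll 0.000
-> [640.5, -68.8, 130, 1.585] tx -164.9 ty 87.7 tz -0.0 roll 0.725
-> [640.5, -68.8, 39, 1.585] tx 0.0 ty 0.0 tz 91.0 roll 0.000
-> [640.5, -68.8, 130, 1.585] tx 0.0 ty 0.0 tz -91.0 roll 0.000
-> [446.6, 112.3, 130, 1.06] tx 183.8 ty -191.3 tz -0.0 roll 0.525
-> [446.6, 112.3, 34, 1.06] tx 0.0 ty 0.0 tz 96.0 roll 0.000
-> [446.6, 112.3, 130, 1.06] tx 0.0 ty 0.0 tz -96.0 roll 0.000
-> [639.8, -18.8, 130, 1.585] tx -19.9 ty 232.6 tz -0.0 roll -0.525
```

step_arm(moves=[{"tx": 7, "ty": 4, "tz": 30, "roll": -0.12}, {"tx": 14.7, "ty": 8.2, "tz": 65, "roll": -0.24}, {"tx": 14.7, "ty": 8.2, "tz": 100, "roll": -0.36}, {"tx": 14.7, "ty": 8.2, "tz": 130, "roll": -0.48}, {"tx": 14.7, "ty": 8.2, "tz": 155, "roll": -0.6}, {"tx": 14.7, "ty": 8.2, "tz": 175, "roll": -0.72}, {"tx": 14.7, "ty": 8.2, "tz": 184, "roll": -0.742}, {"tx": 14.7, "ty": 8.2, "tz": 210, "roll": -0.742}, {"tx": 14.7, "ty": 8.2, "tz": 240, "roll": -0.742}, {"tx": 14.7, "ty": 8.2, "tz": 262, "roll": -0.742}, {"tx": 14.7, "ty": 8.2, "tz": 270, "roll": -0.742}, {"tx": 14.7, "ty": 8.2, "tz": 270, "roll": -0.742}], grip=75)

```text
t: 22.15
eef_pos: [464.2, -5.9, 33.8]
tcp_rot: [-3.14, -0.002, 2.309]
ft_force: [-0.9, -0.5, 0.4]
opening: 0.784
grip_force: 0.0
```

step_arm(moves=[{"tx": 0, "ty": 0, "tz": 0, "roll": 0}, {"tx": 0, "ty": 0, "tz": 0, "roll": 0}, {"tx": 0, "ty": 0, "tz": 0, "roll": 0}, {"tx": 0, "ty": 0, "tz": 0, "roll": 0}, {"tx": 0, "ty": 0, "tz": 0, "roll": 0}, {"tx": 0, "ty": 0, "tz": 0, "roll": 0}, {"tx": 0, "ty": 0, "tz": 0, "roll": 0}, {"tx": 0, "ty": 0, "tz": 0, "roll": 0}], grip=25)

```text
t: 22.82
eef_pos: [465.0, -6.0, 35.5]
tcp_rot: [3.141, 0.001, 2.312]
ft_force: [-1.4, 0.3, 7.8]
opening: 0.49
grip_force: 29.4
```

step_arm(moves=[{"tx": 0, "ty": 0, "tz": -20, "roll": 0}, {"tx": 0, "ty": 0, "tz": -50, "roll": 0}, {"tx": 0, "ty": 0, "tz": -80, "roll": 0}, {"tx": -20, "ty": 10, "tz": -96, "roll": 0.1}, {"tx": -50, "ty": 27, "tz": -96, "roll": 0.2}, {"tx": -80, "ty": 43, "tz": -96, "roll": 0.3}, {"tx": -110, "ty": 58, "tz": -96, "roll": 0.4}, {"tx": -135, "ty": 72, "tz": -96, "roll": 0.5}, {"tx": -155, "ty": 82, "tz": -96, "roll": 0.6}, {"tx": -165, "ty": 87.7, "tz": -96, "roll": 0.7}, {"tx": -165, "ty": 87.7, "tz": -96, "roll": 0.725}, {"tx": -165, "ty": 87.7, "tz": -96, "roll": 0.725}])

```text
t: 23.82
eef_pos: [640.2, -68.3, 130.2]
tcp_rot: [-3.14, -0.0, 1.588]
ft_force: [-2.1, -0.3, -2.8]
opening: 0.488
grip_force: 29.4
```

step_arm(moves=[{"tx": 0, "ty": 0, "tz": 0, "roll": 0}, {"tx": 0, "ty": 0, "tz": 30, "roll": 0}, {"tx": 0, "ty": 0, "tz": 60, "roll": 0}, {"tx": 0, "ty": 0, "tz": 78, "roll": 0}, {"tx": 0, "ty": 0, "tz": 84, "roll": 0}, {"tx": 0, "ty": 0, "tz": 84, "roll": 0}])

```text
t: 24.32
eef_pos: [639.6, -68.0, 45.8]
tcp_rot: [-3.139, -0.001, 1.589]
ft_force: [-0.6, -0.7, -2.7]
opening: 0.49
grip_force: 29.4
```

```bash
python3 -c "
from h import *
plan([[640.5,-68.8,39.5,1.585]])"
```

```text
-> [640.5, -68.8, 39.5, 1.585] tx -0.8 ty 0.8 tz 6.3 roll 0.004
```

step_arm(moves=[{"tx": -0.5, "ty": 0.5, "tz": 3, "roll": 0}, {"tx": -0.5, "ty": 0.5, "tz": 6, "roll": 0}, {"tx": -0.5, "ty": 0.5, "tz": 6.5, "roll": 0}, {"tx": -0.5, "ty": 0.5, "tz": 6.5, "roll": 0}])

```text
t: 24.65
eef_pos: [641.5, -69.0, 41.1]
tcp_rot: [3.141, 0.0, 1.588]
ft_force: [-0.8, -0.5, -2.7]
opening: 0.486
grip_force: 29.4
```

step_arm(moves=[{"tx": 0, "ty": 0, "tz": 0, "roll": 0}, {"tx": 0, "ty": 0, "tz": 0, "roll": 0}, {"tx": 0, "ty": 0, "tz": 0, "roll": 0}, {"tx": 0, "ty": 0, "tz": 0, "roll": 0}, {"tx": 0, "ty": 0, "tz": -25, "roll": 0}, {"tx": 0, "ty": 0, "tz": -60, "roll": 0}, {"tx": 0, "ty": 0, "tz": -91, "roll": 0}, {"tx": 0, "ty": 0, "tz": -91, "roll": 0}, {"tx": 0, "ty": 0, "tz": -91, "roll": 0}], grip=80)

```text
t: 25.4
eef_pos: [642.0, -69.0, 133.2]
tcp_rot: [3.138, 0.001, 1.587]
ft_force: [-0.6, -0.6, -0.6]
opening: 0.842
grip_force: 0.0
```

```bash
python3 -c "
from h import *
plan([[446.6,112.3,130,1.06],[446.6,112.3,34,1.06]])"
```

```text
-> [446.6, 112.3, 130, 1.06] tx 184.6 ty -192.3 tz 3.2 roll 0.527
-> [446.6, 112.3, 34, 1.06] tx 0.0 ty 0.0 tz 96.0 roll 0.000
```

step_arm(moves=[{"tx": 15, "ty": -16, "tz": 0, "roll": 0.06}, {"tx": 40, "ty": -42, "tz": 0, "roll": 0.13}, {"tx": 67, "ty": -70, "tz": 0, "roll": 0.2}, {"tx": 94, "ty": -98, "tz": 0, "roll": 0.27}, {"tx": 121, "ty": -126, "tz": 0, "roll": 0.34}, {"tx": 148, "ty": -154, "tz": 0, "roll": 0.41}, {"tx": 172, "ty": -179, "tz": 0, "roll": 0.48}, {"tx": 184.6, "ty": -192.3, "tz": 3, "roll": 0.527}, {"tx": 184.6, "ty": -192.3, "tz": 25, "roll": 0.527}, {"tx": 184.6, "ty": -192.3, "tz": 60, "roll": 0.527}, {"tx": 184.6, "ty": -192.3, "tz": 90, "roll": 0.527}, {"tx": 184.6, "ty": -192.3, "tz": 99, "roll": 0.527}])

```text
t: 26.4
eef_pos: [443.8, 112.3, 28.6]
tcp_rot: [-3.137, 0.003, 1.061]
ft_force: [-0.9, -0.5, -0.4]
opening: 0.839
grip_force: 0.0
```

step_arm(moves=[{"tx": 0, "ty": 0, "tz": 0, "roll": 0}, {"tx": 0, "ty": 0, "tz": 0, "roll": 0}, {"tx": 0, "ty": 0, "tz": 0, "roll": 0}, {"tx": 0, "ty": 0, "tz": 0, "roll": 0}, {"tx": 0, "ty": 0, "tz": 0, "roll": 0}, {"tx": 0, "ty": 0, "tz": 0, "roll": 0}, {"tx": 0, "ty": 0, "tz": 0, "roll": 0}, {"tx": 0, "ty": 0, "tz": 0, "roll": 0}], grip=35)

```text
t: 27.07
eef_pos: [446.6, 112.5, 33.5]
tcp_rot: [3.14, -0.001, 1.06]
ft_force: [-0.5, -0.2, 8.2]
opening: 0.591
grip_force: 29.9
```

```bash
python3 -c "
from h import *
s=env.state();p=s['eef_pos'];y=s['tcp_rot'][2]
plan([[*p[:2],130,y],[639.5,-18.3,130,1.585],[639.5,-18.3,p[2]+4.5,1.585]])"
```

```text
-> [np.float64(446.5617894685828), np.float64(112.45860351543), 130, np.float64(1.060421592595843)] tx 0.0 ty 0.0 tz -96.5 roll 0.000
-> [639.5, -18.3, 130, 1.585] tx -19.8 ty 232.2 tz -0.0 roll -0.525
-> [639.5, -18.3, np.float64(38.00714949530069), 1.585] tx 0.0 ty 0.0 tz 92.0 roll 0.000
```

step_arm(moves=[{"tx": 0, "ty": 0, "tz": -20, "roll": 0}, {"tx": 0, "ty": 0, "tz": -50, "roll": 0}, {"tx": 0, "ty": 0, "tz": -80, "roll": 0}, {"tx": -2, "ty": 22, "tz": -96.5, "roll": -0.07}, {"tx": -5, "ty": 55, "tz": -96.5, "roll": -0.14}, {"tx": -8, "ty": 90, "tz": -96.5, "roll": -0.21}, {"tx": -11, "ty": 125, "tz": -96.5, "roll": -0.28}, {"tx": -14, "ty": 160, "tz": -96.5, "roll": -0.35}, {"tx": -17, "ty": 192, "tz": -96.5, "roll": -0.42}, {"tx": -19, "ty": 218, "tz": -96.5, "roll": -0.49}, {"tx": -19.8, "ty": 232.2, "tz": -96.5, "roll": -0.525}, {"tx": -19.8, "ty": 232.2, "tz": -96.5, "roll": -0.525}])

```text
t: 28.07
eef_pos: [640.8, -20.1, 129.1]
tcp_rot: [3.14, 0.0, 1.586]
ft_force: [0.4, -0.4, -0.7]
opening: 0.589
grip_force: 29.9
```

step_arm(moves=[{"tx": 0, "ty": 0, "tz": 0, "roll": 0}, {"tx": 0, "ty": 0, "tz": 0, "roll": 0}, {"tx": 0, "ty": 0, "tz": 25, "roll": 0}, {"tx": 0, "ty": 0, "tz": 55, "roll": 0}, {"tx": 0, "ty": 0, "tz": 76, "roll": 0}, {"tx": 0, "ty": 0, "tz": 84, "roll": 0}, {"tx": 0, "ty": 0, "tz": 84, "roll": 0}, {"tx": 0, "ty": 0, "tz": 84, "roll": 0}])

```text
t: 28.73
eef_pos: [638.9, -17.8, 45.7]
tcp_rot: [3.141, 0.0, 1.586]
ft_force: [0.4, -0.4, -0.8]
opening: 0.587
grip_force: 29.9
```

```bash
python3 -c "
from h import *
plan([[639.5,-18.3,38.5,1.585]])"
```

```text
-> [639.5, -18.3, 38.5, 1.585] tx -0.5 ty 0.6 tz 7.2 roll 0.001
```

step_arm(moves=[{"tx": -0.5, "ty": 0.5, "tz": 3, "roll": 0}, {"tx": -0.5, "ty": 0.5, "tz": 6, "roll": 0}, {"tx": -0.5, "ty": 0.5, "tz": 7.5, "roll": 0}, {"tx": -0.5, "ty": 0.5, "tz": 7.5, "roll": 0}, {"tx": -0.5, "ty": 0.5, "tz": 7.5, "roll": 0}])

```text
t: 29.15
eef_pos: [639.5, -18.8, 37.6]
tcp_rot: [3.141, 0.0, 1.585]
ft_force: [0.6, 1.1, -0.6]
opening: 0.59
grip_force: 29.9
```

step_arm(moves=[{"tx": 0, "ty": 0, "tz": 0, "roll": 0}, {"tx": 0, "ty": 0, "tz": 0, "roll": 0}, {"tx": 0, "ty": 0, "tz": 0, "roll": 0}, {"tx": 0, "ty": 0, "tz": 0, "roll": 0}, {"tx": 0, "ty": 0, "tz": -30, "roll": 0}, {"tx": 0, "ty": 0, "tz": -65, "roll": 0}, {"tx": 0, "ty": 0, "tz": -100, "roll": 0}, {"tx": 20, "ty": -10, "tz": -135, "roll": 0}, {"tx": 50, "ty": -25, "tz": -165, "roll": 0}, {"tx": 80, "ty": -40, "tz": -195, "roll": 0}, {"tx": 115, "ty": -55, "tz": -225, "roll": 0}, {"tx": 145, "ty": -70, "tz": -255, "roll": 0}], grip=95)

```text
t: 30.15
eef_pos: [571.9, 115.1, 282.7]
tcp_rot: [3.141, -0.0, 1.585]
ft_force: [0.7, 0.2, -0.2]
opening: 0.999
grip_force: 0.0
```

```bash
python3 -c "
from h import *
plan([[510,270,300,1.571]])"
```

```text
-> [510, 270, 300, 1.571] tx 155.8 ty -59.7 tz -17.3 roll 0.014
```

step_arm(moves=[{"tx": 36, "ty": -14, "tz": -6, "roll": 0}, {"tx": 72, "ty": -28, "tz": -12, "roll": 0}, {"tx": 108, "ty": -42, "tz": -17, "roll": 0}, {"tx": 140, "ty": -54, "tz": -17, "roll": 0}, {"tx": 150, "ty": -58, "tz": -17, "roll": 0.014}, {"tx": 150, "ty": -58, "tz": -17, "roll": 0.014}, {"tx": 150, "ty": -58, "tz": -17, "roll": 0.014}, {"tx": 150, "ty": -58, "tz": -17, "roll": 0.014}])

```text
t: 30.82
eef_pos: [513.1, 262.4, 298.2]
tcp_rot: [-3.142, 0.0, 1.571]
ft_force: [0.4, 0.0, 0.1]
opening: 1.0
grip_force: 0.0
```

Run:
```python
from h import *
c=cam('wrist'); save('w8',c); print(env.state()['eef_pos'])
cv2.imwrite('pics/w8.png',cv2.resize(c['pixels'],(800,600),interpolation=cv2.INTER_CUBIC))
```

```text
[513.2134341  262.08369694 298.21431032]
```

View pics/w8.png

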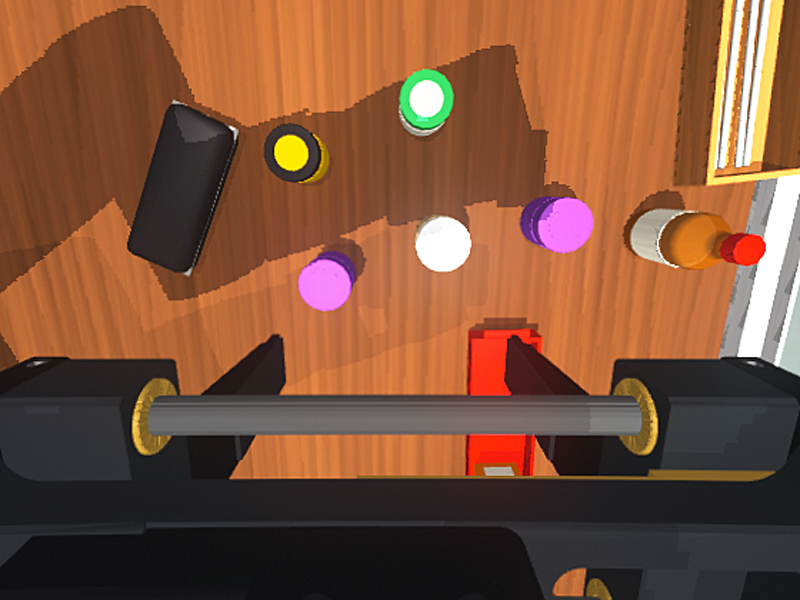

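The filler_tin top is at (443,243), the glue_jar cap at (427,98) and the wax_can cap at (293,153). The purple look-alikes are at (326,282) and (564,224).

Run:
```python
from h import *
c=load('w8'); f=lambda p,z:atz(c,(p[0]+.5)*.7-.5,(p[1]+.5)*.7-.5,z)
F=f((443,244),64);G=f((427,98.5),64);W=f((293,153),68)
print(F,G,W,f((326,282),64))
y=1.585
plan([[*F,130,1.571],[*F,34,1.571],[*F,130,1.571],[638.3,89.5,130,y],[638.3,89.5,39,y],[638.3,89.5,130,y],[*W,130,y],[*W,34,y],[*W,130,y],[639.1,33.5,130,y],[639.1,33.5,39,y],[639.1,33.5,130,y],[*G,130,y],[*G,34,y],[*G,130,y],[637.5,144.7,130,y],[637.5,144.7,39,y]])
```

```text
[559.4 282.2] [541.5 409.2] [422.2 363.8] [446.1 245. ]
-> [np.float64(559.4), np.float64(282.2), 130, 1.571] tx 20.1 ty 46.2 tz 168.2 roll -0.000
-> [np.float64(559.4), np.float64(282.2), 34, 1.571] tx 0.0 ty 0.0 tz 96.0 roll 0.000
-> [np.float64(559.4), np.float64(282.2), 130, 1.571] tx 0.0 ty 0.0 tz -96.0 roll 0.000
-> [638.3, 89.5, 130, 1.585] tx -192.7 ty 78.9 tz -0.0 roll -0.014
-> [638.3, 89.5, 39, 1.585] tx 0.0 ty 0.0 tz 91.0 roll 0.000
-> [638.3, 89.5, 130, 1.585] tx 0.0 ty 0.0 tz -91.0 roll 0.000
-> [np.float64(422.2), np.float64(363.8), 130, 1.585] tx 277.3 ty -212.2 tz -0.0 roll 0.000
-> [np.float64(422.2), np.float64(363.8), 34, 1.585] tx 0.0 ty 0.0 tz 96.0 roll 0.000
-> [np.float64(422.2), np.float64(363.8), 130, 1.585] tx 0.0 ty 0.0 tz -96.0 roll 0.000
-> [639.1, 33.5, 130, 1.585] tx -333.3 ty 212.2 tz -0.0 roll 0.000
-> [639.1, 33.5, 39, 1.585] tx 0.0 ty 0.0 tz 91.0 roll 0.000
-> [639.1, 33.5, 130, 1.585] tx 0.0 ty 0.0 tz -91.0 roll 0.000
-> [np.float64(541.5), np.float64(409.2), 130, 1.585] tx 377.0 ty -92.3 tz -0.0 roll 0.000
-> [np.float64(541.5), np.float64(409.2), 34, 1.585] tx 0.0 ty 0.0 tz 96.0 roll 0.000
-> [np.float64(541.5), np.float64(409.2), 130, 1.585] tx 0.0 ty 0.0 tz -96.0 roll 0.000
-> [637.5, 144.7, 130, 1.585] tx -265.8 ty 92.2 tz -0.0 roll 0.000
-> [637.5, 144.7, 39, 1.585] tx 0.0 ty 0.0 tz 91.0 roll 0.000
```

step_arm(moves=[{"tx": 10, "ty": 20, "tz": 15, "roll": 0}, {"tx": 20, "ty": 46, "tz": 40, "roll": 0}, {"tx": 20, "ty": 46, "tz": 75, "roll": 0}, {"tx": 20, "ty": 46, "tz": 110, "roll": 0}, {"tx": 20, "ty": 46, "tz": 145, "roll": 0}, {"tx": 20, "ty": 46, "tz": 180, "roll": 0}, {"tx": 20, "ty": 46, "tz": 215, "roll": 0}, {"tx": 20, "ty": 46, "tz": 245, "roll": 0}, {"tx": 20, "ty": 46, "tz": 260, "roll": 0}, {"tx": 20, "ty": 46, "tz": 264, "roll": 0}, {"tx": 20, "ty": 46, "tz": 264, "roll": 0}, {"tx": 20, "ty": 46, "tz": 264, "roll": 0}], grip=75)

```text
t: 31.87
eef_pos: [559.6, 282.6, 35.1]
tcp_rot: [3.141, -0.0, 1.571]
ft_force: [0.5, -0.0, -0.3]
opening: 0.785
grip_force: 0.0
```

step_arm(moves=[{"tx": 0, "ty": 0, "tz": 0, "roll": 0}, {"tx": 0, "ty": 0, "tz": 0, "roll": 0}, {"tx": 0, "ty": 0, "tz": 0, "roll": 0}, {"tx": 0, "ty": 0, "tz": 0, "roll": 0}, {"tx": 0, "ty": 0, "tz": 0, "roll": 0}, {"tx": 0, "ty": 0, "tz": 0, "roll": 0}, {"tx": 0, "ty": 0, "tz": 0, "roll": 0}, {"tx": 0, "ty": 0, "tz": 0, "roll": 0}], grip=30)

```text
t: 32.53
eef_pos: [559.0, 283.2, 35.0]
tcp_rot: [3.141, -0.0, 1.572]
ft_force: [-0.4, -1.2, 5.4]
opening: 0.547
grip_force: 30.0
```

```bash
python3 -c "
from h import *
s=env.state();p=s['eef_pos'];y=s['tcp_rot'][2]; print(p)
plan([[*p[:2],130,y],[638.3,89.5,130,1.585]])"
```

```text
[559.04541161 283.24529691  34.97717235]
-> [np.float64(559.0454116108779), np.float64(283.2452969086905), 130, np.float64(1.571625361069528)] tx 0.0 ty 0.0 tz -95.0 roll 0.000
-> [638.3, 89.5, 130, 1.585] tx -193.8 ty 79.1 tz -0.0 roll -0.013
```

step_arm(moves=[{"tx": 0, "ty": 0, "tz": -20, "roll": 0}, {"tx": 0, "ty": 0, "tz": -50, "roll": 0}, {"tx": 0, "ty": 0, "tz": -80, "roll": 0}, {"tx": -20, "ty": 8, "tz": -95, "roll": 0}, {"tx": -50, "ty": 20, "tz": -95, "roll": 0}, {"tx": -85, "ty": 35, "tz": -95, "roll": 0}, {"tx": -120, "ty": 49, "tz": -95, "roll": -0.013}, {"tx": -150, "ty": 61, "tz": -95, "roll": -0.013}, {"tx": -175, "ty": 71, "tz": -95, "roll": -0.013}, {"tx": -190, "ty": 78, "tz": -95, "roll": -0.013}, {"tx": -193.5, "ty": 79, "tz": -95, "roll": -0.013}, {"tx": -193.5, "ty": 79, "tz": -95, "roll": -0.013}])

```text
t: 33.53
eef_pos: [637.9, 89.1, 129.0]
tcp_rot: [-3.141, 0.0, 1.583]
ft_force: [-0.6, -0.6, -1.1]
opening: 0.544
grip_force: 30.0
```

step_arm(moves=[{"tx": 0, "ty": 0, "tz": 0, "roll": 0}, {"tx": 0, "ty": 0, "tz": 0, "roll": 0}, {"tx": 0, "ty": 0, "tz": 25, "roll": 0}, {"tx": 0, "ty": 0, "tz": 55, "roll": 0}, {"tx": 0, "ty": 0, "tz": 76, "roll": 0}, {"tx": 0, "ty": 0, "tz": 83, "roll": 0}, {"tx": 0, "ty": 0, "tz": 83, "roll": 0}, {"tx": 0, "ty": 0, "tz": 83, "roll": 0}])

```text
t: 34.2
eef_pos: [638.1, 90.4, 47.0]
tcp_rot: [3.141, 0.0, 1.585]
ft_force: [0.4, 0.3, -1.6]
opening: 0.541
grip_force: 30.0
```

```bash
python3 -c "
from h import *
plan([[638.3,89.5,40,1.585]])"
```

```text
-> [638.3, 89.5, 40, 1.585] tx -0.9 ty 0.2 tz 7.0 roll 0.000
```

step_arm(moves=[{"tx": -0.5, "ty": 0, "tz": 3, "roll": 0}, {"tx": -0.5, "ty": 0, "tz": 6, "roll": 0}, {"tx": -0.5, "ty": 0, "tz": 7.5, "roll": 0}, {"tx": -0.5, "ty": 0, "tz": 7.5, "roll": 0}, {"tx": -0.5, "ty": 0, "tz": 7.5, "roll": 0}])

```text
t: 34.62
eef_pos: [638.0, 89.1, 39.1]
tcp_rot: [3.141, 0.0, 1.584]
ft_force: [-0.4, -0.8, -1.0]
opening: 0.544
grip_force: 30.0
```

step_arm(moves=[{"tx": 0, "ty": 0, "tz": 0, "roll": 0}, {"tx": 0, "ty": 0, "tz": 0, "roll": 0}, {"tx": 0, "ty": 0, "tz": 0, "roll": 0}, {"tx": 0, "ty": 0, "tz": 0, "roll": 0}, {"tx": 0, "ty": 0, "tz": -30, "roll": 0}, {"tx": 0, "ty": 0, "tz": -65, "roll": 0}, {"tx": 0, "ty": 0, "tz": -95, "roll": 0}, {"tx": 25, "ty": -19, "tz": -100, "roll": 0}, {"tx": 55, "ty": -42, "tz": -100, "roll": 0}, {"tx": 85, "ty": -65, "tz": -100, "roll": 0}, {"tx": 115, "ty": -88, "tz": -100, "roll": 0}, {"tx": 145, "ty": -111, "tz": -100, "roll": 0}], grip=70)

```text
t: 35.62
eef_pos: [523.7, 233.6, 139.1]
tcp_rot: [3.141, -0.0, 1.584]
ft_force: [0.4, 1.2, -0.5]
opening: 0.735
grip_force: 0.0
```

```bash
python3 -c "
from h import *
s=env.state(); print(s['eef_pos'])
plan([[422.2,363.8,140,1.585],[422.2,363.8,34,1.585]])
c=cam('top'); t=c['pixels'].astype(int); save('t3',c)
m=(t[...,0]<90)&(t[...,1]>150)&(t[...,2]>150); ys,xs=np.nonzero(m); k=xs<250; print(np.median(xs[k]),np.median(ys[k]),atz(c,xs[k].mean(),ys[k].mean(),68))"
```

```text
[523.72304531 233.64929742 139.05776647]
-> [422.2, 363.8, 140, 1.585] tx 131.5 ty -99.8 tz -0.9 roll -0.001
-> [422.2, 363.8, 34, 1.585] tx 0.0 ty 0.0 tz 106.0 roll 0.000
nan nan [nan nan]
  return _methods._mean(a, axis=axis, dtype=dtype,
  ret = ret.dtype.type(ret / rcount)
<string>:6: RuntimeWarning: Mean of empty slice.
```

step_arm(moves=[{"tx": 30, "ty": -23, "tz": 0, "roll": 0}, {"tx": 60, "ty": -46, "tz": 0, "roll": 0}, {"tx": 90, "ty": -69, "tz": 0, "roll": 0}, {"tx": 115, "ty": -88, "tz": 0, "roll": 0}, {"tx": 132, "ty": -100.5, "tz": 5, "roll": 0}, {"tx": 132, "ty": -100.5, "tz": 25, "roll": 0}, {"tx": 132, "ty": -100.5, "tz": 35, "roll": 0}, {"tx": 132, "ty": -100.5, "tz": 35, "roll": 0}, {"tx": 132, "ty": -100.5, "tz": 35, "roll": 0}])

```text
t: 36.42
eef_pos: [422.9, 362.7, 103.5]
tcp_rot: [-3.141, 0.001, 1.584]
ft_force: [0.7, 0.3, -0.2]
opening: 0.736
grip_force: 0.0
```

```bash
python3 -c "
from h import *
plan([[422.2,363.8,34,1.585]])"
```

```text
-> [422.2, 363.8, 34, 1.585] tx 1.1 ty -0.7 tz 69.5 roll -0.001
```

step_arm(moves=[{"tx": 1, "ty": -0.5, "tz": 20, "roll": 0}, {"tx": 1, "ty": -0.5, "tz": 42, "roll": 0}, {"tx": 1, "ty": -0.5, "tz": 60, "roll": 0}, {"tx": 1, "ty": -0.5, "tz": 68, "roll": 0}, {"tx": 1, "ty": -0.5, "tz": 68, "roll": 0}])

```text
t: 36.83
eef_pos: [422.3, 363.5, 34.9]
tcp_rot: [-3.14, 0.001, 1.583]
ft_force: [0.3, -0.4, 0.4]
opening: 0.736
grip_force: 0.0
```

step_arm(moves=[{"tx": 0, "ty": 0, "tz": 0, "roll": 0}, {"tx": 0, "ty": 0, "tz": 0, "roll": 0}, {"tx": 0, "ty": 0, "tz": 0, "roll": 0}, {"tx": 0, "ty": 0, "tz": 0, "roll": 0}, {"tx": 0, "ty": 0, "tz": 0, "roll": 0}, {"tx": 0, "ty": 0, "tz": 0, "roll": 0}, {"tx": 0, "ty": 0, "tz": 0, "roll": 0}, {"tx": 0, "ty": 0, "tz": 0, "roll": 0}], grip=30)

```text
t: 37.5
eef_pos: [422.3, 364.4, 36.7]
tcp_rot: [3.141, -0.001, 1.585]
ft_force: [-1.9, -1.8, 7.8]
opening: 0.52
grip_force: 30.0
```

```bash
python3 -c "
from h import *
s=env.state();p=s['eef_pos'];y=s['tcp_rot'][2]; print(p)
plan([[*p[:2],130,y],[639.1,33.2,130,1.585]])"
```

```text
[422.34846169 364.39243377  36.73515791]
-> [np.float64(422.34846168633106), np.float64(364.3924337667421), 130, np.float64(1.5845521332009387)] tx 0.0 ty 0.0 tz -93.3 roll 0.000
-> [639.1, 33.2, 130, 1.585] tx -334.1 ty 212.2 tz -0.0 roll -0.000
```

step_arm(moves=[{"tx": 0, "ty": 0, "tz": -20, "roll": 0}, {"tx": 0, "ty": 0, "tz": -50, "roll": 0}, {"tx": 0, "ty": 0, "tz": -80, "roll": 0}, {"tx": -15, "ty": 10, "tz": -100, "roll": 0}, {"tx": -43, "ty": 27, "tz": -103, "roll": 0}, {"tx": -73, "ty": 46, "tz": -103, "roll": 0}, {"tx": -103, "ty": 65, "tz": -103, "roll": 0}, {"tx": -133, "ty": 84, "tz": -103, "roll": 0}, {"tx": -163, "ty": 103, "tz": -103, "roll": 0}, {"tx": -193, "ty": 122, "tz": -103, "roll": 0}, {"tx": -223, "ty": 141, "tz": -103, "roll": 0}, {"tx": -253, "ty": 160, "tz": -103, "roll": 0}])

```text
t: 38.5
eef_pos: [586.2, 111.8, 139.1]
tcp_rot: [3.141, 0.0, 1.584]
ft_force: [0.4, 0.7, -2.1]
opening: 0.516
grip_force: 30.0
```

step_arm(moves=[{"tx": -28, "ty": 18, "tz": 0, "roll": 0}, {"tx": -54, "ty": 35, "tz": 0, "roll": 0}, {"tx": -73, "ty": 47, "tz": 0, "roll": 0}, {"tx": -81, "ty": 52, "tz": 0, "roll": 0}, {"tx": -81, "ty": 52, "tz": 0, "roll": 0}, {"tx": -81, "ty": 52, "tz": 0, "roll": 0}, {"tx": -81, "ty": 52, "tz": 0, "roll": 0}])

```text
t: 39.08
eef_pos: [637.9, 34.3, 138.8]
tcp_rot: [-3.141, -0.0, 1.585]
ft_force: [-0.3, 0.4, -1.3]
opening: 0.522
grip_force: 30.0
```

```bash
python3 -c "
from h import *
plan([[639.1,33.0,48,1.585],[639.1,33.0,41,1.585]])"
```

```text
-> [639.1, 33.0, 48, 1.585] tx -1.4 ty 1.2 tz 90.8 roll 0.000
-> [639.1, 33.0, 41, 1.585] tx 0.0 ty 0.0 tz 7.0 roll 0.000
```

step_arm(moves=[{"tx": -1.3, "ty": 1, "tz": 20, "roll": 0}, {"tx": -1.3, "ty": 1, "tz": 28, "roll": 0}, {"tx": -1.3, "ty": 1, "tz": 28, "roll": 0}, {"tx": -1.3, "ty": 1, "tz": 28, "roll": 0}])

```text
t: 39.42
eef_pos: [639.2, 32.7, 110.7]
tcp_rot: [-3.141, -0.0, 1.585]
ft_force: [0.6, -0.0, -0.4]
opening: 0.522
grip_force: 30.0
```

Run:
```python
from h import *
plan([[639.1,33.0,40,1.585]])
c=cam('wrist'); save('w9',c)
cv2.imwrite('pics/w9.png',cv2.resize(c['pixels'],(800,600)))
```

```text
-> [639.1, 33.0, 40, 1.585] tx 0.3 ty -0.1 tz 70.7 roll 0.000
```

View pics/w9.png

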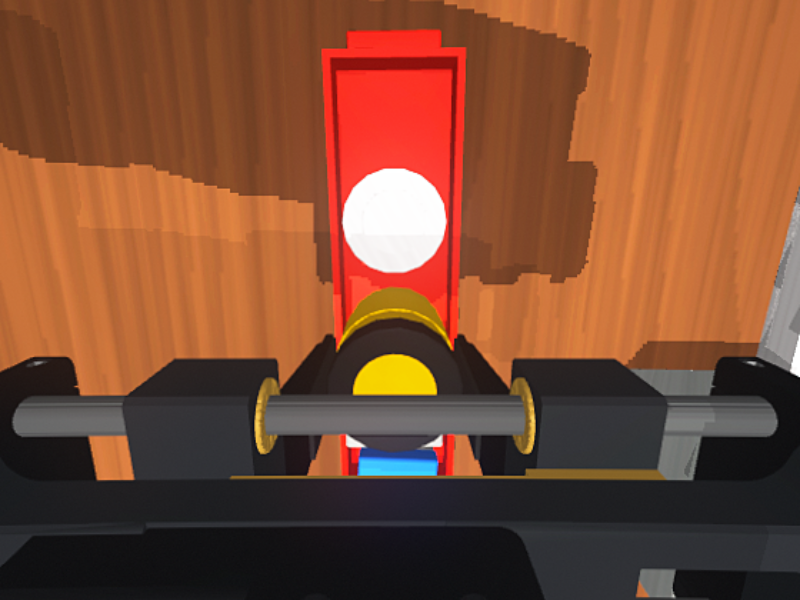

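The filler tin stands centred in the tray at (395,220), and the held wax can at (395,375) is over the gap. I'll check the gap numbers.

Run:
```python
from h import *
c=load('w9'); f=lambda p,z:atz(c,(p[0]+.5)*.7-.5,(p[1]+.5)*.7-.5,z)
print('filler',f((395,220.5),68),f((395,168.5),68),f((395,272),68),'rim',f((322,48),30),f((466,48),30),'inner',f((395,58),30), 'floor',f((395,70),4))
```

```text
filler [638.7  88.4] [638.3 112.9] [639.1  62.4] rim [598.9 174.4] [674.8 175.5] inner [637.5 170.3] floor [637.4 171. ]
```

step_arm(moves=[{"tx": 0, "ty": 0, "tz": 20, "roll": 0}, {"tx": 0, "ty": 0, "tz": 42, "roll": 0}, {"tx": 0, "ty": 0, "tz": 58, "roll": 0}, {"tx": 0, "ty": 0, "tz": 66, "roll": 0}, {"tx": 0, "ty": 0, "tz": 70, "roll": 0}, {"tx": 0, "ty": 0, "tz": 71, "roll": 0}, {"tx": 0, "ty": 0, "tz": 71, "roll": 0}])

```text
t: 40.05
eef_pos: [640.1, 31.9, 40.8]
tcp_rot: [3.14, 0.0, 1.585]
ft_force: [-0.0, 0.2, -2.0]
opening: 0.522
grip_force: 30.0
```

step_arm(moves=[{"tx": 0, "ty": 0, "tz": 1, "roll": 0}, {"tx": 0, "ty": 0, "tz": 1, "roll": 0}, {"tx": 0, "ty": 0, "tz": 1, "roll": 0}])

```text
t: 40.3
eef_pos: [640.3, 31.9, 40.6]
tcp_rot: [3.14, 0.0, 1.584]
ft_force: [-3.0, 1.0, 8.2]
opening: 0.523
grip_force: 30.0
```

step_arm(moves=[{"tx": 0, "ty": 0, "tz": 0, "roll": 0}, {"tx": 0, "ty": 0, "tz": 0, "roll": 0}, {"tx": 0, "ty": 0, "tz": 0, "roll": 0}, {"tx": 0, "ty": 0, "tz": 0, "roll": 0}, {"tx": 0, "ty": 0, "tz": -30, "roll": 0}, {"tx": 0, "ty": 0, "tz": -65, "roll": 0}, {"tx": 0, "ty": 0, "tz": -95, "roll": 0}, {"tx": 25, "ty": -6, "tz": -100, "roll": 0}, {"tx": 60, "ty": -15, "tz": -100, "roll": 0}, {"tx": 97, "ty": -24, "tz": -100, "roll": 0}, {"tx": 134, "ty": -33, "tz": -100, "roll": 0}, {"tx": 171, "ty": -42, "tz": -100, "roll": 0}], grip=75)

```text
t: 41.3
eef_pos: [594.8, 203.7, 139.0]
tcp_rot: [3.141, 0.0, 1.584]
ft_force: [1.8, -0.6, -0.0]
opening: 0.789
grip_force: 0.0
```

step_arm(moves=[{"tx": 30, "ty": -7, "tz": 0, "roll": 0}, {"tx": 60, "ty": -14, "tz": 0, "roll": 0}, {"tx": 90, "ty": -22, "tz": 0, "roll": 0}, {"tx": 110, "ty": -27, "tz": 0, "roll": 0}, {"tx": 120, "ty": -30, "tz": 0, "roll": 0}, {"tx": 120, "ty": -30, "tz": 0, "roll": 0}, {"tx": 120, "ty": -30, "tz": 0, "roll": 0}])

```text
t: 41.88
eef_pos: [563.7, 321.5, 138.6]
tcp_rot: [-3.141, 0.0, 1.585]
ft_force: [0.5, -0.2, 1.1]
opening: 0.788
grip_force: 0.0
```

Run:
```python
from h import *
s=env.state(); print(s['eef_pos'])
c=cam('wrist'); save('w10',c); 
h=cv2.cvtColor(c['pixels'].astype(np.uint8),cv2.COLOR_BGR2HSV)
m=cv2.inRange(h,(45,100,50),(85,255,255)); n,l,st,ce=cv2.connectedComponentsWithStats(m); i=1+st[1:,4].argmax()
p=np.argwhere(l==i)[:,::-1].astype(np.float32); (u,v),r=cv2.minEnclosingCircle(p); print(u,v,r,st[i])
print('glue',atz(c,u,v,64), proj(c,[[541.5,409.2,64]]))
plan([[541.5,409.2,34,1.585]])
```

```text
[563.71974542 321.49852734 138.64846087]
247.94000244140625 108.73999786376953 32.047428131103516 [ 218   77   61   64 1853]
glue [540.6 409.5] [[249.13973228 109.22256989]]
-> [541.5, 409.2, 34, 1.585] tx 88.6 ty -21.4 tz 104.7 roll -0.001
```

Wax is placed and the glue jar hasn't moved, so I'll pick it.

step_arm(moves=[{"tx": 30, "ty": -7, "tz": 0, "roll": 0}, {"tx": 60, "ty": -14, "tz": 0, "roll": 0}, {"tx": 82, "ty": -20, "tz": 5, "roll": 0}, {"tx": 88.5, "ty": -22, "tz": 20, "roll": 0}, {"tx": 88.5, "ty": -22, "tz": 40, "roll": 0}, {"tx": 88.5, "ty": -22, "tz": 65, "roll": 0}, {"tx": 88.5, "ty": -22, "tz": 88, "roll": 0}, {"tx": 88.5, "ty": -22, "tz": 101, "roll": 0}, {"tx": 88.5, "ty": -22, "tz": 104, "roll": 0}, {"tx": 88.5, "ty": -22, "tz": 104, "roll": 0}, {"tx": 88.5, "ty": -22, "tz": 104, "roll": 0}])

```text
t: 42.85
eef_pos: [541.3, 409.8, 35.8]
tcp_rot: [3.14, -0.001, 1.584]
ft_force: [-0.7, -0.2, -0.0]
opening: 0.791
grip_force: 0.0
```

step_arm(moves=[{"tx": 0, "ty": 0, "tz": 0, "roll": 0}, {"tx": 0, "ty": 0, "tz": 0, "roll": 0}, {"tx": 0, "ty": 0, "tz": 0, "roll": 0}, {"tx": 0, "ty": 0, "tz": 0, "roll": 0}, {"tx": 0, "ty": 0, "tz": 0, "roll": 0}, {"tx": 0, "ty": 0, "tz": 0, "roll": 0}, {"tx": 0, "ty": 0, "tz": 0, "roll": 0}, {"tx": 0, "ty": 0, "tz": 0, "roll": 0}, {"tx": 0, "ty": 0, "tz": 0, "roll": 0}], grip=28)

```text
t: 43.6
eef_pos: [540.6, 410.2, 35.2]
tcp_rot: [3.141, -0.0, 1.584]
ft_force: [-0.6, 0.1, 5.3]
opening: 0.5
grip_force: 30.0
```

```bash
python3 -c "
from h import *
s=env.state();p=s['eef_pos'];y=s['tcp_rot'][2]; print(p,s['opening']*95.1)
plan([[*p[:2],140,y],[637.6,142.5,140,1.585]])"
```

```text
[540.62770509 410.15819437  35.15306959] 47.539954784468826
-> [np.float64(540.6277050862534), np.float64(410.1581943749811), 140, np.float64(1.5844900961206791)] tx 0.0 ty 0.0 tz -104.8 roll 0.000
-> [637.6, 142.5, 140, 1.585] tx -269.0 ty 93.3 tz -0.0 roll -0.001
```

step_arm(moves=[{"tx": 0, "ty": 0, "tz": -20, "roll": 0}, {"tx": 0, "ty": 0, "tz": -50, "roll": 0}, {"tx": 0, "ty": 0, "tz": -80, "roll": 0}, {"tx": -20, "ty": 7, "tz": -100, "roll": 0}, {"tx": -50, "ty": 17, "tz": -105, "roll": 0}, {"tx": -85, "ty": 29, "tz": -105, "roll": 0}, {"tx": -120, "ty": 41, "tz": -105, "roll": 0}, {"tx": -155, "ty": 54, "tz": -105, "roll": 0}, {"tx": -190, "ty": 66, "tz": -105, "roll": 0}, {"tx": -225, "ty": 78, "tz": -105, "roll": 0}, {"tx": -253, "ty": 88, "tz": -105, "roll": 0}, {"tx": -269, "ty": 93, "tz": -105, "roll": 0}])

```text
t: 44.6
eef_pos: [638.0, 139.1, 139.3]
tcp_rot: [-3.141, 0.001, 1.582]
ft_force: [0.2, 0.4, -1.8]
opening: 0.499
grip_force: 30.0
```

step_arm(moves=[{"tx": 0, "ty": 0, "tz": 0, "roll": 0}, {"tx": 0, "ty": 0, "tz": 10, "roll": 0}, {"tx": 0, "ty": 0, "tz": 25, "roll": 0}, {"tx": 0, "ty": 0, "tz": 25, "roll": 0}, {"tx": 0, "ty": 0, "tz": 25, "roll": 0}, {"tx": 0, "ty": 0, "tz": 25, "roll": 0}])

```text
t: 45.1
eef_pos: [636.9, 143.3, 114.8]
tcp_rot: [-3.141, 0.0, 1.586]
ft_force: [-0.1, 0.1, -1.4]
opening: 0.499
grip_force: 30.0
```

```bash
python3 -c "
from h import *
s=env.state();print(s['eef_pos'])
plan([[637.6,142.5,40,1.585]])"
```

```text
[636.94523162 143.33255432 114.84432347]
-> [637.6, 142.5, 40, 1.585] tx -0.8 ty 0.6 tz 74.8 roll 0.001
```

step_arm(moves=[{"tx": -0.5, "ty": 0.5, "tz": 20, "roll": 0}, {"tx": -0.5, "ty": 0.5, "tz": 42, "roll": 0}, {"tx": -0.5, "ty": 0.5, "tz": 60, "roll": 0}, {"tx": -0.5, "ty": 0.5, "tz": 69, "roll": 0}, {"tx": -0.5, "ty": 0.5, "tz": 74, "roll": 0}, {"tx": -0.5, "ty": 0.5, "tz": 75, "roll": 0}, {"tx": -0.5, "ty": 0.5, "tz": 75, "roll": 0}, {"tx": -0.5, "ty": 0.5, "tz": 75, "roll": 0}])

```text
t: 45.77
eef_pos: [638.2, 142.0, 40.9]
tcp_rot: [3.14, -0.0, 1.585]
ft_force: [-1.1, 0.4, -2.0]
opening: 0.503
grip_force: 30.0
```

step_arm(moves=[{"tx": 0, "ty": 0, "tz": 0, "roll": 0}, {"tx": 0, "ty": 0, "tz": 0, "roll": 0}, {"tx": 0, "ty": 0, "tz": 0, "roll": 0}, {"tx": 0, "ty": 0, "tz": 0, "roll": 0}, {"tx": 0, "ty": 0, "tz": 0, "roll": 0}, {"tx": 0, "ty": 0, "tz": -30, "roll": 0}, {"tx": 0, "ty": 0, "tz": -65, "roll": 0}, {"tx": 0, "ty": 0, "tz": -105, "roll": 0}, {"tx": -30, "ty": -10, "tz": -145, "roll": 0}, {"tx": -65, "ty": -20, "tz": -185, "roll": 0}, {"tx": -100, "ty": -30, "tz": -220, "roll": 0}, {"tx": -135, "ty": -40, "tz": -250, "roll": 0}], grip=85)

```text
t: 46.77
eef_pos: [606.0, 31.4, 267.9]
tcp_rot: [3.141, 0.0, 1.585]
ft_force: [0.4, 0.5, 0.2]
opening: 0.892
grip_force: 0.0
```

step_arm(moves=[{"tx": -35, "ty": 0, "tz": -20, "roll": 0}, {"tx": -60, "ty": 0, "tz": -30, "roll": 0}, {"tx": -60, "ty": 0, "tz": -30, "roll": 0}, {"tx": -60, "ty": 0, "tz": -30, "roll": 0}, {"tx": -60, "ty": 0, "tz": -30, "roll": 0}])

```text
t: 47.18
eef_pos: [607.1, -27.3, 295.3]
tcp_rot: [-3.141, -0.0, 1.584]
ft_force: [-0.0, -0.8, -0.5]
opening: 0.894
grip_force: 0.0
```

Run:
```python
from h import *
s=env.state(); print(s['t'],s['eef_pos'])
c=cam('wrist'); save('w11',c); t=cam('top'); save('t4',t); si=cam('side'); save('s4',si)
o=np.zeros((600,800,3),np.uint8)
o[:420,:]=cv2.resize(c['pixels'][:270],(800,386),interpolation=cv2.INTER_CUBIC)[:386] if 0 else 0
o[:386]=cv2.resize(c['pixels'][:270],(800,386),interpolation=cv2.INTER_CUBIC)
o[390:600,:400]=cv2.resize(t['pixels'][140:245,190:390],(400,210),interpolation=cv2.INTER_CUBIC)
o[390:600,405:795]=cv2.resize(si['pixels'][105:280,165:490],(390,210),interpolation=cv2.INTER_CUBIC)
cv2.imwrite('pics/w11.png',o)
```

```text
47.1833 [607.08437306 -27.29370643 295.29002845]
```

View pics/w11.png

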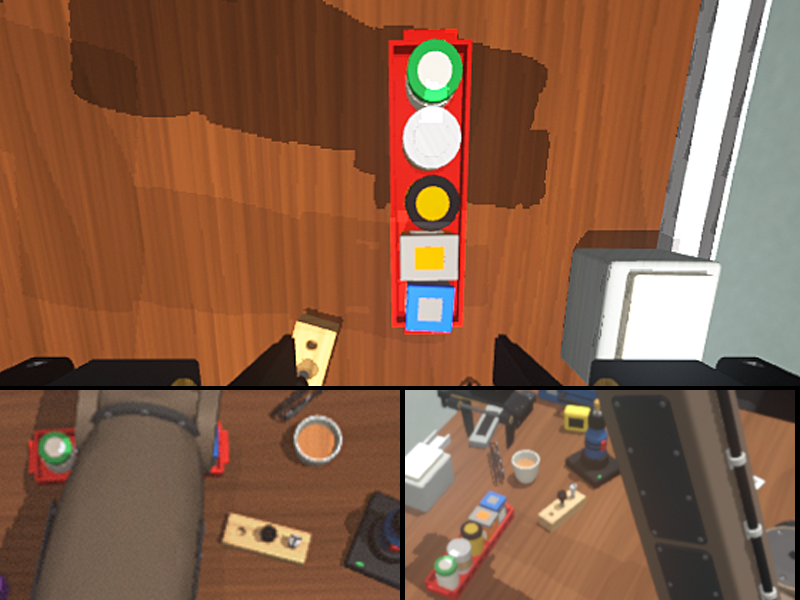

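All five stand in one row: glue (435,71), filler (432,137), wax (432,203), plug (430,258) and screw_tub (430,308). I'll check the numbers, assuming they stand on the floor.

Run:
```python
from h import *
c=load('w11'); f=lambda p,z:atz(c,(p[0]+.5)*.7-.5,(p[1]+.5)*270/386-.5,z)
print(f((435,71),68),f((408,70),68),f((462,70),68),'fil',f((432,137),68),'wax',f((432,203),72),'plug',f((430,258),66),'screw',[f(p,70) for p in [(430,308),(408,284),(453,284),(453,332),(406,330)]])
```

```text
[639.  140.1] [616.1 140.6] [661.8 141.1] fil [638.4  88.1] wax [640.1  31.7] plug [640.6 -19.4] screw [array([641.9, -67.7]), array([620. , -44.1]), array([663.1, -43.5]), array([665.5, -91.9]), array([619.1, -90.5])]
```

```bash
python3 -c "
from cell import env
print(env.job_done())"
```

```text
the job is handed in; nothing more can be done
None
```

The job is handed in (no verdict was returned): the gold countersink is seated in the chuck with the sleeve turned back past its starting position, and all five fittings on the table (roller box absent) stand upright in one row in the tray.

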